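# Seal the paint pressure pot: lid on, four clamps tightened crosswise in two passes

## Task

Set the aluminium lid gently (not dropped) on the blue paint pressure pot so that it sits flat, then tighten its four red-winged clamps clockwise in crisscross order, always a clamp and its opposite before the other pair: first bring all four to about half-way (a turn of some 30 degrees), then go round again crosswise and turn each fully to its stop (some 60 degrees in all), wing pointing at the pot's centre. Leave the things around undisturbed and let go at the end.

Things in the scene. Friction and masses are not known exactly. Their poses are not given: they have to be found in the camera images.
- pot_mouth (a point): Centre of the mouth of the blue paint pressure pot, level with the top of its rim, 140 mm above the table. The pot is fixed to the table, 150 mm wide outside, mouth 140 mm wide, 5 mm wall; z up. Four turn-clamps stand around it with their axes 102 mm from the pot's axis, 90 degrees apart, numbered 1, 2, 3, 4 counter-clockwise seen from above (1 is opposite 3, 2 is opposite 4)
- lid_grip (a point): Centre of the black round knob of the loose aluminium lid: knob 36 mm wide and 26 high (from 13 below to 13 above this point), on a thin stem; any yaw is equal. The lid plate is 150 mm wide and 8 thick, its top 27 mm below this point; under it a black rubber plug 130 mm wide and 8 deep, chamfered, which enters the mouth (5 mm play all round). Plug's bottom is 43 mm below this point; it lies flat on the table at the start. 0.35 to 0.65 kg; z up
- lid_rim (a point): Centre of the underside of the lid plate, 35 mm below the centre of its knob; it coincides with pot_mouth when the lid is fully seated
- clamp1_wing (a point): Wing of clamp 1: an upright red bar 44 mm long, 12 thick and 34 high on the clamp's axis; this point lies on the axis 8 mm below the top of the bar, 182 mm above the table. z up, x along the bar, pointing the way the clamp's steel finger (14 mm wide, 6 thick, reaching 34 mm from the axis, its top 26 mm below this point) points; a white mark on the bar's top shows this end
- clamp1 (a joint): Turn of clamp 1 in rad, growing clockwise seen from above. 0 = loose: wing and finger lie askew (63 degrees from pointing at the pot's axis), clear of the lid. 0.55 = half-way. 1.10 = hard stop, fully tight: finger and wing point at the pot's axis, finger over the lid plate. Stiff to turn (about 0.08 N m), stays where left
- clamp2_wing (a point): Wing of clamp 2: an upright red bar 44 mm long, 12 thick and 34 high on the clamp's axis; this point lies on the axis 8 mm below the top of the bar, 182 mm above the table. z up, x along the bar, pointing the way the clamp's steel finger (14 mm wide, 6 thick, reaching 34 mm from the axis, its top 26 mm below this point) points; a white mark on the bar's top shows this end
- clamp2 (a joint): Turn of clamp 2 in rad, growing clockwise seen from above. 0 = loose: wing and finger lie askew (63 degrees from pointing at the pot's axis), clear of the lid. 0.55 = half-way. 1.10 = hard stop, fully tight: finger and wing point at the pot's axis, finger over the lid plate. Stiff to turn (about 0.08 N m), stays where left
- clamp3_wing (a point): Wing of clamp 3: an upright red bar 44 mm long, 12 thick and 34 high on the clamp's axis; this point lies on the axis 8 mm below the top of the bar, 182 mm above the table. z up, x along the bar, pointing the way the clamp's steel finger (14 mm wide, 6 thick, reaching 34 mm from the axis, its top 26 mm below this point) points; a white mark on the bar's top shows this end
- clamp3 (a joint): Turn of clamp 3 in rad, growing clockwise seen from above. 0 = loose: wing and finger lie askew (63 degrees from pointing at the pot's axis), clear of the lid. 0.55 = half-way. 1.10 = hard stop, fully tight: finger and wing point at the pot's axis, finger over the lid plate. Stiff to turn (about 0.08 N m), stays where left
- clamp4_wing (a point): Wing of clamp 4: an upright red bar 44 mm long, 12 thick and 34 high on the clamp's axis; this point lies on the axis 8 mm below the top of the bar, 182 mm above the table. z up, x along the bar, pointing the way the clamp's steel finger (14 mm wide, 6 thick, reaching 34 mm from the axis, its top 26 mm below this point) points; a white mark on the bar's top shows this end
- clamp4 (a joint): Turn of clamp 4 in rad, growing clockwise seen from above. 0 = loose: wing and finger lie askew (63 degrees from pointing at the pot's axis), clear of the lid. 0.55 = half-way. 1.10 = hard stop, fully tight: finger and wing point at the pot's axis, finger over the lid plate. Stiff to turn (about 0.08 N m), stays where left
- tin_orange: Bystander: orange paint tin, 90 mm wide, 110 high, beyond the work area
- tin_red: Bystander: small red paint tin, 74 mm wide, 85 high, far right
- spirit: Bystander: white spirit bottle with a green label, 66 mm wide, 180 high, far left
- tin_lid: Bystander: yellow paint-tin lid, a disc 70 mm wide and 8 thick, lying nearest the robot
- brush: Bystander: paint brush lying on the right side
- scraper: Bystander: spatula lying on the left side
- mixcup: Bystander: white plastic mixing cup, 72 mm wide, 80 high, beyond the work area
- lid: The lid itself; origin at the centre of its plug's bottom, 43 mm below the knob's centre

How it is judged (in metres and radians):
On the way, in this order (a step that is already met when the one before it is completed fails the run):
1. the lid sits flat on the pot while all four clamps are still loose (under 0.3 rad) (horizontal distance between lid_rim and pot_mouth below 0.008 m and distance between lid_rim and pot_mouth below 0.0085 m and angle between lid_rim's own z axis and vertical below 0.04 rad and value of joint each of clamp1, clamp2, clamp3, clamp4 below 0.3 rad), for 0.2 s.
2. all four clamps are about half-way (over 0.33 and under 0.85 rad) (value of joint clamp1 between 0.33 and 0.85 rad and value of joint clamp2 between 0.33 and 0.85 rad and value of joint clamp3 between 0.33 and 0.85 rad and value of joint clamp4 between 0.33 and 0.85 rad), for 0.2 s.
3. all four clamps are fully tight (over 0.97 rad) (value of joint each of clamp1, clamp2, clamp3, clamp4 above 0.97 rad), for 0.2 s.
At the end, for the whole second after the job is handed in: The lid is seated on the pot (plate's underside within 8 mm of the mouth's centre and on the rim, level within 0.04 rad), at rest, and all four clamps are past 0.97 rad of their 1.10 rad (all of step 3 and horizontal distance between lid_rim and pot_mouth below 0.008 m and distance between lid_rim and pot_mouth below 0.0085 m and angle between lid_rim's own z axis and vertical below 0.04 rad and linear speed of lid below 0.02 m/s); the robot touches nothing.
It fails at once if in the first pass, two neighbouring clamps are past 0.33 rad while the other two are not ((value of joint each of clamp1, clamp2 above 0.33 rad and value of joint each of clamp3, clamp4 below 0.33 rad) or (value of joint each of clamp2, clamp3 above 0.33 rad and value of joint each of clamp4, clamp1 below 0.33 rad) or (value of joint each of clamp3, clamp4 above 0.33 rad and value of joint each of clamp1, clamp2 below 0.33 rad) or (value of joint each of clamp4, clamp1 above 0.33 rad and value of joint each of clamp2, clamp3 below 0.33 rad)).
It fails at once if a clamp is turned past 0.85 rad while another is not yet past 0.33 rad (value of joint any of clamp1, clamp2, clamp3, clamp4 above 0.85 rad and value of joint any of clamp1, clamp2, clamp3, clamp4 below 0.33 rad).
It fails at once if in the second pass, two neighbouring clamps are past 0.88 rad while the other two are not ((value of joint each of clamp1, clamp2 above 0.88 rad and value of joint each of clamp3, clamp4 below 0.88 rad) or (value of joint each of clamp2, clamp3 above 0.88 rad and value of joint each of clamp4, clamp1 below 0.88 rad) or (value of joint each of clamp3, clamp4 above 0.88 rad and value of joint each of clamp1, clamp2 below 0.88 rad) or (value of joint each of clamp4, clamp1 above 0.88 rad and value of joint each of clamp2, clamp3 below 0.88 rad)).
It fails at once if the lid is let go more than 20 mm above its seat over the pot (dropped) (horizontal distance between lid_rim and pot_mouth below 0.08 m and z of lid_rim in the frame of pot_mouth above 0.02 m and contact force between the fingers and lid below 0.05 N).
It fails at once if a bystander is moved more than 30 mm (distance of any of tin_orange, tin_red, spirit, tin_lid, brush, scraper, mixcup from where it was at the start of the episode above 0.03 m).
It also fails if it takes over 72 s, if anything falls off the work surface, if the arm or the gripper's body presses on something with over 40 N, if the wrist force passes 120 N, or if a joint passes its speed limit or range.

## Robot

A 6-joint arm with a two-finger parallel gripper is mounted at the origin on the work surface. World frame = base frame: x ahead of the robot, y to its left, z up, the work surface at z = 0. Lengths are in m, angles in degrees, forces in N, time in s.
With the tool pointing down it reaches from about 0.4 to 0.825 m from the base axis. Payload 7 kg.
Tool frame: the origin (TCP) lies between the finger pads; the fingertips stand 19 mm ahead of it and the grasp point (between the pads) is the TCP; x points along the fingers, y is the direction in which the jaws open and shut, and the axes are right-handed (so a half turn about x gives the same grasp; the last joint's range is limited). The gripper opens to 88 mm and grips with 3 to 60 N. Pads are 19 mm wide; open, the fingers measure 130 mm over their backs; the gripper's body (78 mm by 193 mm) begins 47 mm behind the grasp point.
Start: joints at [-55.743, 20.546, 0.682, 0, -70.136, -16.507], TCP at [0.206, -0.643, 0.214] pointing down, gripper open.
Joint ranges: [-176.03, 176.03], [-82.01, 121.73], [-58.28, 71.71], [-173.87, 95.51], [-174.79, -0.11], [-173.66, 173.66]. Speed limits (degrees/s): [136.94, 136.94, 172.46, 180, 180, 180].

## Interface

Orientations are given as [roll, pitch, yaw] about the fixed x, y, z axes, in that order (R = Rz(yaw) Ry(pitch) Rx(roll)).
In Python, from plant import r gives the robot as it stands.
- The arm moves only by the tool send_rows, never from a script. Its argument "plan" is a list of rows, each a list of 2 entries, a list of its own where there are three numbers: the shift along the tool's x, y, z scaled (see below), then the turn, a rotation vector about the tool's x, y, z scaled (see below). A call has exactly 5 rows; each row is the pose to reach, as a shift and turn from the pose measured when the call began, along the tool's axes at that moment; what a row does not reach only later rows make up. The controller multiplies each number of a shift by 0.15 m and each number of a turn by pi/4 rad. A row lasts 1/10 s, in which the tool goes at most 50 mm and 8.59 degrees, less where a joint would pass 70% of its speed; a pose out of reach is approached as far as the arm can. A call with a number of a shift or a turn outside -1 to 1 is refused whole. A call with a gripper value outside its range is refused whole. "jaw" is the opening, from -1 (shut) to 1 (fully open), so that 0 is half open, set as the call begins (left out, the last holds). The fingers move at their own pace and stop on an object; "force" is the grip in N (left out, the last holds). Time passes only in rows, so rows that repeat a pose let the fingers close, or fill a call up. It gives the time, the measured TCP pose, the force and the opening at its end, in the units of the state.
- r.get_state(): the state, without advancing time (a new reading comes with each control period).
- r.capture(name): name is "scene" or "top"; returns a dict with "color" (420x560x3 uint8, red, green, blue), "range_z" (420x560 float32, m along the optical axis (not along the pixel's ray), 0 where there is no reading), "mtx" (3x3 intrinsics, pixels), "pose" (4x4, takes a point from camera to world coordinates). Camera axes: x right, y down, z forward; pixel columns grow to the right and rows downward; lengths in m; the calibration is good to about 2 mm. A picture is of the moment at which its call begins.
- r.close_job(): hands the job in, once; it reports no verdict.
Trained networks look in a picture, given as the dict that the camera call returned (one of the last four; its "shot" number tells which), for a name from the list of things; names that differ only in an ending like _2 or _b are one class to them, and where a whole thing is asked for, a point or a joint stands for the part that bears it (a point fixed in the world has none). Each returns a list of dicts, best first, with "score" (0 to 1); they miss things now and then, are a little off and sometimes report something else, mostly with a low value. They report only what shows in the picture. A call takes as long as a camera call.
- r.find_in(picture, target): "uv" ([column, row] in pixels, amid what is visible of it).
- r.trace(picture, target): "mask" (420x560 bool, what is visible of it) and "uv" ([column, row] in pixels, amid what is visible of it).
The state is a dict: "time_s": time; "joints": joint angles; "qd": joint speeds; "joint_torque": joint torques, N m; "tcp_pos": TCP position; "eef_rot": TCP orientation; "contact_force": force on the tool from outside, world axes, zero at the start; "moment": the same for the moment, N m; "gripper_width": finger opening in m.
Only numpy, scipy, OpenCV 4.12 (cv2) and the standard library are available. Lean on these libraries where they do the work, as an engineer would, in place of code of your own. Each camera call takes 0.05 s, during which the arm holds its last target. There are 200 camera calls.

## Working session

There is one attempt and no reset: what is moved stays moved. The work goes in short steps, Python scripts to look and compute and a tool call to move; the robot and the scene stay as the last step left them, time stands still between calls to the robot, and variables do not carry over. Pictures are saved under pics/ and viewed, about 8 in all and at most 12, crops included, and the job is handed in when it is done.

Besides the shell and the picture viewer there is one more tool, called after "Emit:" as name([rows], argument=value, ...), one row to a line, values as JSON. send_rows: Moves the arm, as the interface text tells. Its arguments: {"type":"object","properties":{"plan":{"type":"array"},"jaw":{"type":"number"},"force":{"type":"number"}},"required":["plan"]}

```bash
ls; mkdir -p pics
cat > h.py <<'E'
import numpy as np, cv2
from plant import r
from scipy.spatial.transform import Rotation as R
def pts(p):
    z=p["range_z"]; K=p["mtx"]; v,u=np.mgrid[:z.shape[0],:z.shape[1]]
    c=np.stack([(u-K[0,2])/K[0,0]*z,(v-K[1,2])/K[1,1]*z,z],-1)
    w=c@p["pose"][:3,:3].T+p["pose"][:3,3]; w[z<=0]=np.nan; return w
def save(p,n): cv2.imwrite("pics/"+n,p["color"][:,:,::-1])
E
python3 - <<'E'
from h import *
s=r.get_state(); print({k:np.round(v,3) for k,v in s.items()})
for n in("scene","top"):
    p=r.capture(n); save(p,n+"0.png"); w=pts(p); print(n,np.round(p["pose"],3).tolist(),p["mtx"][0,0])
    for t in["lid_grip","clamp1_wing","pot_mouth","lid"]:
        for d in r.find_in(p,t)[:6]:
            u,v=np.round(d["uv"]).astype(int); print(t,round(d["score"],2),u,v,np.round(w[v,u],3))
E
```

```text
pics
{'time_s': np.float64(0.0), 'joints': array([-5.5741e+01,  2.0592e+01,  6.3300e-01, -2.1000e-02, -7.0134e+01,
       -1.6508e+01]), 'qd': array([-0.053,  0.031, -0.007, -0.024, -0.018,  0.025]), 'joint_torque': array([-0.0000e+00, -5.8271e+01,  2.9306e+01,  6.9970e+00,  7.0000e-03,
       -0.0000e+00]), 'tcp_pos': array([ 0.206, -0.642,  0.213]), 'eef_rot': array([ 94.772,  89.905, 112.516]), 'contact_force': array([-0.006, -0.773,  0.595]), 'moment': array([-0.018, -0.049,  0.023]), 'gripper_width': np.float64(0.088)}
scene [[-0.841, 0.335, -0.424, 1.166], [0.54, 0.501, -0.676, 0.97], [-0.014, -0.798, -0.603, 0.982], [0.0, 0.0, 0.0, 1.0]] 485.00539940230453
lid_grip 0.59 306 276 [0.551 0.177 0.018]
clamp1_wing 0.54 235 193 [ 0.627 -0.078  0.187]
pot_mouth 0.81 252 200 [ 0.569 -0.082  0.137]
pot_mouth 0.27 221 174 [ 0.596 -0.227  0.164]
lid 0.96 305 274 [0.552 0.173 0.023]
lid 0.51 221 171 [ 0.593 -0.23   0.173]
lid 0.41 219 271 [0.75  0.028 0.024]
top [[0.021, -0.999, 0.045, 0.515], [-0.999, -0.02, 0.025, -0.019], [-0.024, -0.045, -0.999, 1.055], [0.0, 0.0, 0.0, 1.0]] 383.2405772134093
lid_grip 0.96 215 212 [0.54  0.172 0.058]
lid_grip 0.46 124 214 [0.531 0.435 0.005]
clamp1_wing 0.62 318 177 [ 0.621 -0.085  0.19 ]
pot_mouth 0.94 341 218 [ 0.532 -0.162  0.013]
pot_mouth 0.63 321 177 [ 0.621 -0.092  0.19 ]
lid 0.8 218 212 [0.54  0.165 0.057]
```

Run:
```python
from h import *
P=r.capture("top"); w=pts(P); save(P,"top1.png")
hsv=cv2.cvtColor(P["color"],cv2.COLOR_RGB2HSV)
h,s,v=hsv[...,0],hsv[...,1],hsv[...,2]
red=((h<8)|(h>172))&(s>120)&(w[...,2]>.165)&(w[...,2]<.21)
n,l,st,c=cv2.connectedComponentsWithStats(red.astype(np.uint8))
for i in range(1,n):
    if st[i,4]>15: 
        q=w[l==i]; e,V=np.linalg.eigh(np.cov(q[:,:2].T)); print(st[i],c[i].round(1),np.median(q,0).round(4),q.mean(0).round(4),'axis',np.degrees(np.arctan2(V[1,1],V[0,1])).round(1))
# pot rim
m=(abs(w[...,2]-.14)<.008)&(np.hypot(w[...,0]-.535,w[...,1]+.16)<.085)
q=w[m]; A=np.c_[2*q[:,:2],np.ones(len(q))]; x=np.linalg.lstsq(A,(q[:,:2]**2).sum(1),rcond=None)[0]; print('rim',x[:2],np.sqrt(x[2]+x[0]**2+x[1]**2),len(q),np.median(q[:,2]))
m=(w[...,2]>.048)&(np.hypot(w[...,0]-.54,w[...,1]-.172)<.04)
q=w[m];print('knob',len(q),(q.max(0)+q.min(0))/2,q.mean(0))
m=(abs(w[...,2]-.016)<.006)&(np.hypot(w[...,0]-.54,w[...,1]-.172)<.09)
q=w[m];print('plate',len(q),(q.max(0)+q.min(0))/2,q.max(0)-q.min(0),q.mean(0))
print('lid mask',[ (d['score'],d['mask'].sum()) for d in r.trace(P,"lid")[:2]])
a=cv2.resize(P["color"][120:320,150:430,::-1],None,fx=2.85,fy=2.85,interpolation=cv2.INTER_CUBIC);cv2.imwrite("pics/crop1.png",a)
```

```text
[ 528  102   32   75 1741] [546.5 139.2] [ 0.7191 -0.6069  0.1737] [ 0.7191 -0.6053  0.1735] axis 179.4
[309 175  20   7 103] [317.6 178.3] [ 0.6167 -0.0848  0.1887] [ 0.618  -0.0842  0.1863] axis 93.7
[376 182   9  20 126] [380.1 190.5] [ 0.5939 -0.2247  0.1885] [ 0.5932 -0.2259  0.1848] axis -178.6
[302 231   7  19  78] [305.6 241.8] [ 0.4735 -0.0601  0.1892] [ 0.4738 -0.0593  0.1886] axis -170.9
[358 251  21   6 103] [368.9 253.4] [ 0.4519 -0.2026  0.1889] [ 0.451  -0.2015  0.1883] axis 89.9
[   0  328   55   91 1759] [ 35.8 374.8] [0.1593 0.5261 0.1908] [0.1626 0.5412 0.1899] axis 178.3
rim [ 0.53507574 -0.14423115] 0.07174437599066401 357 0.13913010922973357
knob 142 [0.54270891 0.17426822 0.05456456] [0.54261895 0.17324452 0.05555809]
plate 2161 [0.54266633 0.17474958 0.01597043] [0.14526302 0.14813359 0.01189544] [0.5428206  0.17336368 0.01579655]
lid mask [(0.9, np.int64(2307))]
```

View pics/top0.png

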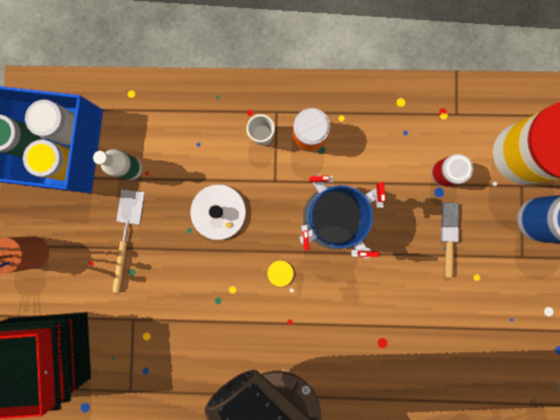

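View pics/crop1.png

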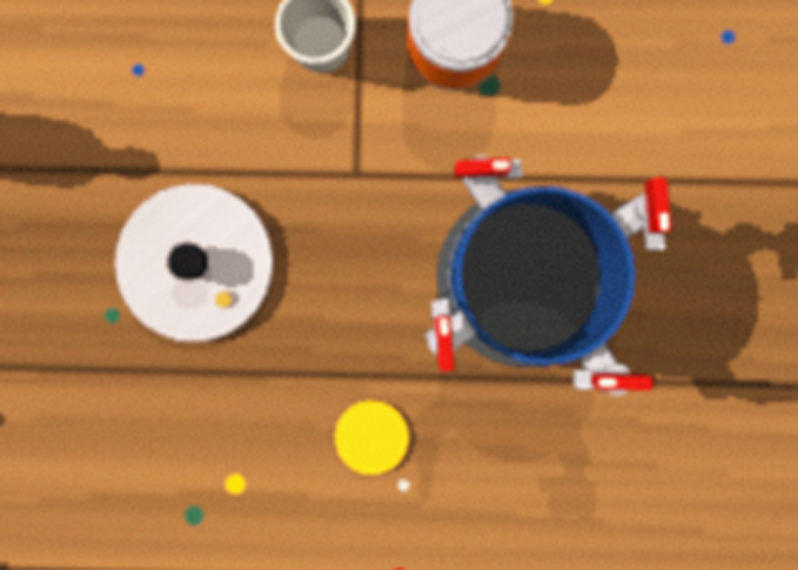

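The top picture shows the lid (knob at pixel 215,212), the pot (340,217) and the red wings around it at (318,178), (380,190), (305,241) and (369,253). Each wing lies askew, as described for loose clamps. Next I refine the wing axes and plan the approach to the lid.

```bash
cat >> h.py <<'E'
def Rt(psi):
    c,s=np.cos(np.radians(psi)),np.sin(np.radians(psi)); return np.array([[0,c,s],[0,s,-c],[-1,0,0]])
def psi_of(M): return np.degrees(np.arctan2(M[1,1],M[0,1]))
def cur():
    s=r.get_state(); M=R.from_euler('xyz',s["eef_rot"],degrees=True).as_matrix(); return np.array(s["tcp_pos"]),M,s
def plan(wps,n=None,start=None):
    """wps: (x,y,z,psi, ncalls); prints scaled end row of each call"""
    p,M,_=cur()
    if start is not None: p,M=np.array(start[:3]),Rt(start[3])
    for k,(x,y,z,psi,nc) in enumerate(wps):
        p0=p.copy(); a0=psi_of(M); d=(psi-a0+180)%360-180
        for i in range(1,nc+1):
            f=i/nc; q=p0+(np.array([x,y,z])-p0)*f; N=Rt(a0+d*f)
            sh=M.T@(q-p)/.15; rv=R.from_matrix(M.T@N).as_rotvec()/(np.pi/4)
            print(k,i,'sh',sh.round(3).tolist(),'rot',rv.round(3).tolist(), '!!' if max(abs(sh).max(),abs(rv).max())>1 else '')
            p,M=q,N
E
python3 - <<'E'
from h import *
from scipy.optimize import minimize
p,M,s=cur(); print(p.round(4),'psi',psi_of(M).round(2),s["joints"].round(2)); print(M.round(3).tolist())
P=r.capture("top"); w=pts(P); cs=[]
for c in [(.618,-.084),(.474,-.059),(.451,-.2015),(.593,-.226)]:
    m=(w[...,2]>.18)&(w[...,2]<.2)&(np.hypot(w[...,0]-c[0],w[...,1]-c[1])<.04); q=w[m][:,:2]
    (cx,cy),sz,an=cv2.minAreaRect(q.astype(np.float32)); e,V=np.linalg.eigh(np.cov(q.T))
    print(q.mean(0).round(4),np.round((cx,cy),4),np.round(sz,4),np.degrees(np.arctan2(V[1,1],V[0,1])).round(1),len(q)); cs.append(q.mean(0))
cs=np.array(cs); f=lambda x:sum(np.sum((cs[i]-[x[0]+.102*np.cos(x[2]+i*np.pi/2),x[1]+.102*np.sin(x[2]+i*np.pi/2)])**2) for i in range(4))
o=minimize(f,[.534,-.143,.61],method='Nelder-Mead',options=dict(xatol=1e-6,fatol=1e-12)); print(o.x,np.degrees(o.x[2]),np.sqrt(o.fun/4))
plan([(.40,-.35,.27,80,3),(.543,.174,.27,80,4),(.543,.174,.046,80,2)])
E
```

```text
[ 0.2058 -0.6429  0.2137] psi 107.75 [-55.74  20.55   0.68  -0.   -70.13 -16.51]
[[0.0, -0.305, 0.952], [-0.0, 0.952, 0.305], [-1.0, -0.0, 0.0]]
[ 0.6193 -0.0879] [ 0.6198 -0.0872] [0.0116 0.0412] 94.1 104
[ 0.4783 -0.0592] [ 0.479  -0.0592] [0.0426 0.0114] -174.8 101
[ 0.4509 -0.2002] [ 0.4508 -0.2003] [0.0114 0.0434] 90.4 117
[ 0.5916 -0.2275] [ 0.5917 -0.2285] [0.0414 0.0124] -175.1 114
[ 0.53500342 -0.14371038  0.59050369] 33.83336926827849 0.0008150749938413784
0 1 sh [-0.125, 0.488, 0.609] rot [0.206, 0.0, 0.0] 
0 2 sh [-0.125, 0.58, 0.523] rot [0.206, 0.0, 0.0] 
0 3 sh [-0.125, 0.656, 0.423] rot [0.206, 0.0, 0.0] 
1 1 sh [0.0, 0.901, 0.083] rot [0.0, 0.0, 0.0] 
1 2 sh [0.0, 0.901, 0.083] rot [0.0, 0.0, 0.0] 
1 3 sh [0.0, 0.901, 0.083] rot [0.0, 0.0, 0.0] 
1 4 sh [0.0, 0.901, 0.083] rot [0.0, 0.0, 0.0] 
2 1 sh [0.747, -0.0, 0.0] rot [0.0, 0.0, 0.0] 
2 2 sh [0.747, -0.0, 0.0] rot [0.0, 0.0, 0.0]
```

Emit:
send_rows([
  [[-0.03,0.1,0.12],[0.04,0,0]],
  [[-0.06,0.2,0.24],[0.08,0,0]],
  [[-0.09,0.3,0.36],[0.12,0,0]],
  [[-0.12,0.4,0.49],[0.16,0,0]],
  [[-0.125,0.49,0.61],[0.206,0,0]],
], jaw=1, force=35)

```text
time_s: 1.15
tcp_pos: [0.2711, -0.5444, 0.2332]
eef_rot: [-61.7, 89.9, -53.3]
contact_force: [-0.1, -0.8, 0.3]
gripper_width: 0.0872
```

Emit:
send_rows([
  [[-0.03,0.12,0.1],[0.04,0,0]],
  [[-0.06,0.24,0.2],[0.08,0,0]],
  [[-0.09,0.36,0.3],[0.12,0,0]],
  [[-0.12,0.48,0.41],[0.16,0,0]],
  [[-0.125,0.58,0.52],[0.206,0,0]],
])

```text
time_s: 1.65
tcp_pos: [0.3361, -0.4461, 0.2528]
eef_rot: [-44.5, 89.9, -45.4]
contact_force: [0.0, -0.6, 0.6]
gripper_width: 0.0875
```

Emit:
send_rows([
  [[-0.03,0.13,0.08],[0.04,0,0]],
  [[-0.06,0.26,0.16],[0.08,0,0]],
  [[-0.09,0.4,0.25],[0.12,0,0]],
  [[-0.12,0.53,0.34],[0.16,0,0]],
  [[-0.125,0.66,0.42],[0.206,0,0]],
])

```text
time_s: 2.15
tcp_pos: [0.4015, -0.3474, 0.2724]
eef_rot: [-29.0, 89.8, -39.2]
contact_force: [-0.1, -0.7, 0.3]
gripper_width: 0.0875
```

Emit:
send_rows([
  [[0,0.18,0.016],[0,0,0]],
  [[0,0.36,0.032],[0,0,0]],
  [[0,0.54,0.05],[0,0,0]],
  [[0,0.72,0.066],[0,0,0]],
  [[0,0.9,0.083],[0,0,0]],
])

```text
time_s: 2.65
tcp_pos: [0.4379, -0.2157, 0.2724]
eef_rot: [-24.0, 89.7, -34.3]
contact_force: [0.3, 0.3, 0.2]
gripper_width: 0.0874
```

Emit:
send_rows([
  [[0,0.18,0.016],[0,0,0]],
  [[0,0.36,0.032],[0,0,0]],
  [[0,0.54,0.05],[0,0,0]],
  [[0,0.72,0.066],[0,0,0]],
  [[0,0.9,0.083],[0,0,0]],
])

```text
time_s: 3.15
tcp_pos: [0.4744, -0.084, 0.2726]
eef_rot: [-18.2, 89.7, -28.5]
contact_force: [0.0, -0.5, 0.7]
gripper_width: 0.0876
```

Emit:
send_rows([
  [[0,0.18,0.016],[0,0,0]],
  [[0,0.36,0.032],[0,0,0]],
  [[0,0.54,0.05],[0,0,0]],
  [[0,0.72,0.066],[0,0,0]],
  [[0,0.9,0.083],[0,0,0]],
])

```text
time_s: 3.65
tcp_pos: [0.5108, 0.0478, 0.2727]
eef_rot: [-12.8, 89.7, -23.1]
contact_force: [0.9, -0.0, -0.4]
gripper_width: 0.088
```

Emit:
send_rows([
  [[0,0.18,0.016],[0,0,0]],
  [[0,0.36,0.032],[0,0,0]],
  [[0,0.54,0.05],[0,0,0]],
  [[0,0.72,0.066],[0,0,0]],
  [[0,0.9,0.083],[0,0,0]],
])

```text
time_s: 4.15
tcp_pos: [0.5473, 0.1796, 0.2728]
eef_rot: [-8.8, 89.7, -19.1]
contact_force: [0.0, -1.1, 0.1]
gripper_width: 0.0875
```

Run:
```python
from h import *
p,M,s=cur(); print(s["time_s"],p.round(4),psi_of(M).round(2),s["joints"].round(1),M[:,0].round(4))
plan([(.543,.174,.12,80,1),(.543,.174,.045,80,1)])
```

```text
4.15 [0.5473 0.1796 0.2728] 79.75 [  37.8    9.2   -7.1    0.3  -73.5 -138.1] [ 0.0054 -0.0019 -1.    ]
0 1 sh [1.018, -0.041, -0.027] rot [-0.006, 0.007, 0.001] !!
1 1 sh [0.5, 0.0, 0.0] rot [0.0, 0.0, 0.0]
```

Emit:
send_rows([
  [[0.25,-0.02,-0.015],[0,0.007,0]],
  [[0.5,-0.04,-0.027],[0,0.007,0]],
  [[0.75,-0.04,-0.027],[0,0.007,0]],
  [[0.98,-0.04,-0.027],[0,0.007,0]],
  [[0.98,-0.04,-0.027],[0,0.007,0]],
])

```text
time_s: 4.65
tcp_pos: [0.5401, 0.1725, 0.1214]
eef_rot: [-135.1, 89.5, -145.4]
contact_force: [0.4, -1.0, 0.1]
gripper_width: 0.0876
```

Emit:
send_rows([
  [[0.15,0,0],[0,0,0]],
  [[0.3,0,0],[0,0,0]],
  [[0.45,0,0],[0,0,0]],
  [[0.52,0,0],[0,0,0]],
  [[0.52,0,0],[0,0,0]],
])

```text
time_s: 5.15
tcp_pos: [0.5396, 0.172, 0.0435]
eef_rot: [-133.9, 89.4, -144.2]
contact_force: [0.2, -0.7, 0.2]
gripper_width: 0.0875
```

Run:
```python
from h import *
p,M,s=cur(); print(s["time_s"],p.round(4),psi_of(M).round(2),M[:,0].round(4),s["contact_force"].round(1))
P=r.capture("scene"); a=cv2.resize(P["color"][180:360,200:440,::-1],None,fx=3,fy=3,interpolation=cv2.INTER_CUBIC);cv2.imwrite("pics/grasp.png",a)
```

```text
5.15 [0.5396 0.172  0.0435] 79.71 [-0.0079 -0.0057 -1.    ] [ 0.2 -0.7  0.2]
```

View pics/grasp.png

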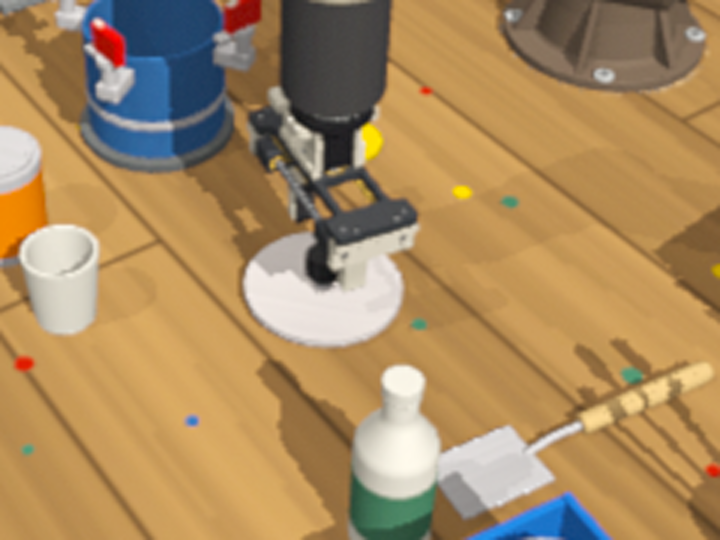

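Emit:
send_rows([
  [[0,0.017,0.02],[0,-0.009,0.009]],
  [[0,0.017,0.02],[0,-0.009,0.009]],
  [[0,0.017,0.02],[0,-0.009,0.009]],
  [[0,0.017,0.02],[0,-0.009,0.009]],
  [[0,0.017,0.02],[0,-0.009,0.009]],
])

```text
time_s: 5.7
tcp_pos: [0.5436, 0.1744, 0.0446]
eef_rot: [35.5, 89.9, 25.2]
contact_force: [-0.1, 0.2, -0.2]
gripper_width: 0.0875
```

Emit:
send_rows([
  [[0,0,0],[0,0,0]],
  [[0,0,0],[0,0,0]],
  [[0,0,0],[0,0,0]],
  [[0,0,0],[0,0,0]],
  [[0,0,0],[0,0,0]],
], jaw=-1, force=35)

```text
time_s: 6.2
tcp_pos: [0.5436, 0.1744, 0.0445]
eef_rot: [34.8, 89.9, 24.5]
contact_force: [0.3, -0.3, 0.6]
gripper_width: 0.0535
```

Emit:
send_rows([
  [[0,0,0],[0,0,0]],
  [[0,0,0],[0,0,0]],
  [[0,0,0],[0,0,0]],
  [[-0.05,0,0],[0,0,0]],
  [[-0.1,0,0],[0,0,0]],
])

```text
time_s: 6.7
tcp_pos: [0.5436, 0.1743, 0.06]
eef_rot: [29.2, 89.9, 18.9]
contact_force: [-0.4, 0.3, 0.2]
gripper_width: 0.0133
```

Run:
```python
from h import *
p,M,s=cur(); print(s["time_s"],p.round(4),psi_of(M).round(2),M[:,0].round(4),s["contact_force"].round(1),s["gripper_width"])
plan([(.543,.174,.19,80,1),(.543,.174,.275,80,1),(.535,-.1437,.275,80,3)])
```

```text
6.7 [0.5436 0.1743 0.06  ] 79.73 [ 1.6e-03  5.0e-04 -1.0e+00] [-0.4  0.3  0.2] 0.013305881055702608
0 1 sh [-0.866, -0.002, -0.002] rot [-0.006, 0.002, -0.001] 
1 1 sh [-0.567, 0.0, 0.0] rot [0.0, 0.0, 0.0] 
2 1 sh [0.0, -0.698, 0.105] rot [0.0, 0.0, 0.0] 
2 2 sh [0.0, -0.698, 0.105] rot [0.0, 0.0, 0.0] 
2 3 sh [0.0, -0.698, 0.105] rot [0.0, 0.0, 0.0]
```

Run:
```python
from h import *
P=r.capture("scene"); Q=r.capture("top")
a=cv2.resize(P["color"][200:320,240:400,::-1],None,fx=2.5,fy=2.5,interpolation=cv2.INTER_CUBIC)
b=cv2.resize(Q["color"][160:280,135:295,::-1],None,fx=2.5,fy=2.5,interpolation=cv2.INTER_CUBIC);cv2.imwrite("pics/grasp2.png",np.hstack([a,b]))
w=pts(Q)
m=(abs(w[...,2]-.016)<.006)&(np.hypot(w[...,0]-.54,w[...,1]-.172)<.1)
q=w[m];print('plate',len(q),q.min(0),q.max(0)); print(r.get_state()["gripper_width"])
```

```text
plate 593 [0.4702134  0.11008823 0.01091442] [0.61546594 0.22602817 0.02068368]
0.0050488574326296885
```

View pics/grasp2.png

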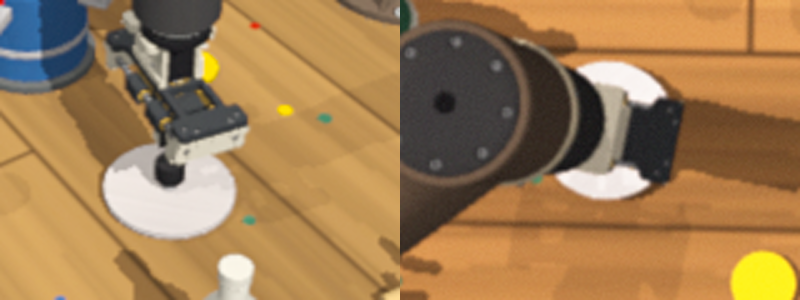

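The left crop shows the shut fingers just above and behind the knob (170,172), with the lid still flat on the table, so the grasp missed. I'll check the 3D offset between the fingers and the knob.

Run:
```python
from h import *
p,M,s=cur(); print(s["time_s"],p.round(4),s["gripper_width"])
P=r.capture("scene"); w=pts(P); c=P["color"].astype(int)
near=np.hypot(w[...,0]-.543,w[...,1]-.174)<.14
for lo in np.arange(.0,.16,.01):
    m=near&(w[...,2]>=lo)&(w[...,2]<lo+.01); 
    if lo<.03: m&=c.sum(-1)<200
    q=w[m]
    if len(q)>3: print(lo.round(2),len(q),q.min(0).round(3),q.max(0).round(3),np.median(q,0).round(3),c[m].mean(0).round())
def proj(x):
    T=np.linalg.inv(P["pose"]); y=T[:3,:3]@x+T[:3,3]; return (P["mtx"]@y/y[2])[:2]
print('tcp',proj(p),'tip',proj(p+M[:,0]*.019),'knobest',proj(np.array([.543,.174,.056])))
b=cv2.resize(P["color"][205:295,270:370,::-1],None,fx=6,fy=6,interpolation=cv2.INTER_CUBIC);cv2.imwrite("pics/grasp3.png",b)
```

```text
6.8 [0.5445 0.1749 0.0612] 0.0050488574326296885
0.03 23 [0.532 0.162 0.031] [0.561 0.189 0.04 ] [0.555 0.182 0.035] [83. 79. 78.]
0.04 40 [0.533 0.158 0.041] [0.564 0.191 0.049] [0.554 0.185 0.045] [52. 50. 50.]
0.05 69 [0.533 0.155 0.051] [0.562 0.191 0.06 ] [0.55  0.178 0.056] [72. 68. 66.]
0.08 21 [0.549 0.148 0.08 ] [0.56  0.191 0.09 ] [0.555 0.169 0.084] [131. 122. 105.]
0.09 21 [0.552 0.152 0.09 ] [0.561 0.19  0.099] [0.556 0.175 0.094] [125. 117. 103.]
0.1 12 [0.553 0.166 0.1  ] [0.561 0.192 0.108] [0.558 0.185 0.104] [115. 110.  97.]
0.11 7 [0.557 0.175 0.111] [0.561 0.193 0.115] [0.56  0.186 0.113] [98. 93. 84.]
0.14 104 [0.525 0.079 0.14 ] [0.599 0.268 0.15 ] [0.566 0.255 0.146] [184. 173. 153.]
0.15 202 [0.524 0.078 0.15 ] [0.599 0.267 0.16 ] [0.57  0.206 0.156] [135. 126. 109.]
tcp [307.85349403 263.30392511] tip [307.61522616 268.3161559 ] knobest [308.04692544 264.2844365 ]
```

View pics/grasp3.png

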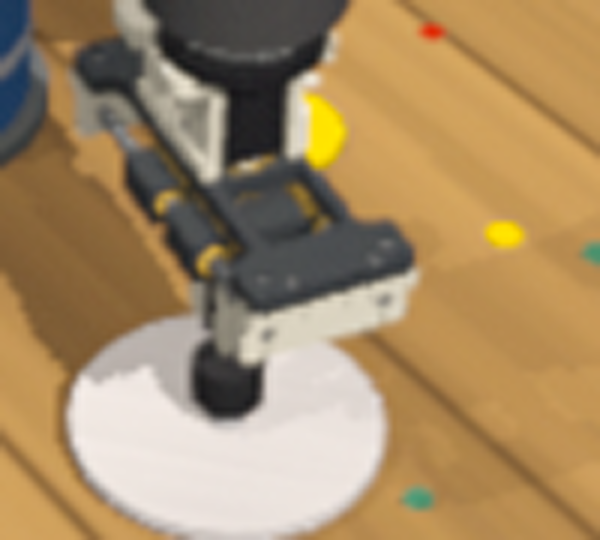

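The fingers look roughly 20–30 mm higher than the reported TCP suggests, so they closed above the knob. I'll open and measure the real fingertip height.

Emit:
send_rows([
  [[0,0,0],[0,0,0]],
  [[0,0,0],[0,0,0]],
  [[0,0,0],[0,0,0]],
  [[0,0,0],[0,0,0]],
  [[0,0,0],[0,0,0]],
], jaw=1)

```text
time_s: 7.35
tcp_pos: [0.5441, 0.1747, 0.0604]
eef_rot: [39.3, 89.8, 29.1]
contact_force: [-0.1, 0.1, 0.2]
gripper_width: 0.037
```

Emit:
send_rows([
  [[0,0,0],[0,0,0]],
  [[0,0,0],[0,0,0]],
  [[0,0,0],[0,0,0]],
  [[0,0,0],[0,0,0]],
  [[0,0,0],[0,0,0]],
])

```text
time_s: 7.85
tcp_pos: [0.5441, 0.1747, 0.0604]
eef_rot: [39.3, 89.8, 29.0]
contact_force: [-0.1, -0.2, 0.4]
gripper_width: 0.0771
```

Run:
```python
from h import *
p,M,s=cur(); print(s["time_s"],p.round(4),s["gripper_width"])
P=r.capture("scene"); w=pts(P); c=P["color"].astype(int)
near=(abs(w[...,0]-.543)<.06)&(abs(w[...,1]-.174)<.11)
for lo in np.arange(.02,.16,.01):
  for nm,m2 in(("+y",w[...,1]>.2),("-y",w[...,1]<.15)):
    m=near&m2&(w[...,2]>=lo)&(w[...,2]<lo+.01); q=w[m]
    if len(q)>2: print(nm,lo.round(2),len(q),q.min(0).round(3),q.max(0).round(3),c[m].mean(0).round())
b=cv2.resize(P["color"][205:295,270:370,::-1],None,fx=6,fy=6,interpolation=cv2.INTER_CUBIC);cv2.imwrite("pics/open.png",b)
```

```text
7.85 [0.5441 0.1747 0.0604] 0.07711186229184261
+y 0.02 18 [0.486 0.2   0.02 ] [0.581 0.248 0.022] [234. 226. 220.]
-y 0.02 18 [0.518 0.104 0.02 ] [0.596 0.146 0.023] [205. 197. 191.]
+y 0.07 6 [0.545 0.22  0.075] [0.565 0.226 0.08 ] [201. 194. 178.]
-y 0.07 8 [0.536 0.119 0.075] [0.548 0.137 0.08 ] [77. 62. 47.]
+y 0.08 23 [0.543 0.215 0.081] [0.567 0.228 0.09 ] [195. 188. 171.]
-y 0.08 20 [0.536 0.121 0.08 ] [0.55  0.137 0.089] [87. 81. 72.]
+y 0.09 24 [0.542 0.215 0.091] [0.567 0.23  0.1  ] [197. 190. 172.]
-y 0.09 15 [0.528 0.118 0.092] [0.549 0.139 0.1  ] [130. 121. 109.]
+y 0.1 15 [0.546 0.224 0.101] [0.567 0.232 0.108] [202. 195. 177.]
-y 0.1 17 [0.53  0.117 0.101] [0.548 0.138 0.11 ] [104.  96.  86.]
-y 0.11 12 [0.532 0.118 0.11 ] [0.55  0.137 0.12 ] [77. 71. 63.]
-y 0.12 8 [0.538 0.128 0.121] [0.547 0.131 0.129] [130. 123. 109.]
+y 0.13 5 [0.521 0.258 0.138] [0.557 0.262 0.14 ] [211. 200. 179.]
-y 0.13 7 [0.544 0.123 0.133] [0.552 0.132 0.14 ] [131. 125. 111.]
+y 0.14 80 [0.524 0.21  0.14 ] [0.598 0.267 0.15 ] [196. 189. 171.]
-y 0.14 25 [0.55  0.077 0.14 ] [0.576 0.128 0.15 ] [117.  99.  76.]
+y 0.15 85 [0.521 0.201 0.15 ] [0.6   0.267 0.16 ] [171. 163. 148.]
-y 0.15 66 [0.55  0.079 0.15 ] [0.576 0.15  0.16 ] [115. 103.  82.]
+y 0.16 104 [0.523 0.2   0.16 ] [0.601 0.272 0.17 ] [143. 135. 119.]
-y 0.16 65 [0.554 0.075 0.16 ] [0.575 0.14  0.17 ] [85. 81. 73.]
```

View pics/open.png

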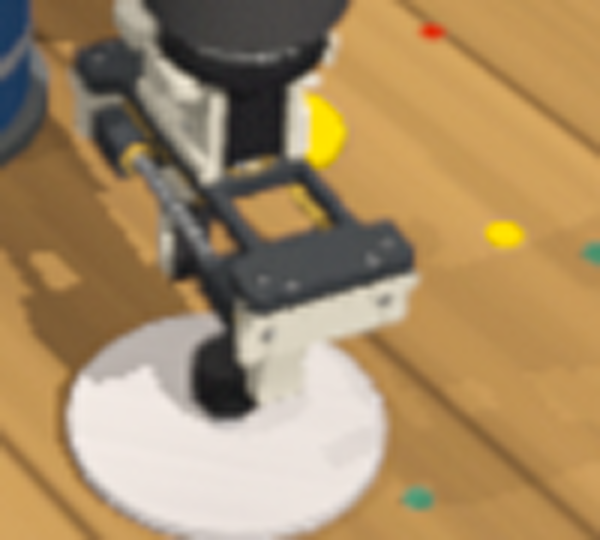

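Fingertips are really at about z=0.075 with the TCP reported at 0.060, so the true grasp point is about 33 mm above the reported one (the body height agrees). I'll aim 33 mm lower in reported z.

Emit:
send_rows([
  [[0.08,0,-0.01],[0,0,0]],
  [[0.16,0,-0.01],[0,0,0]],
  [[0.24,0,-0.01],[0,0,0]],
  [[0.31,0,-0.01],[0,0,0]],
  [[0.31,0,-0.01],[0,0,0]],
])

```text
time_s: 8.4
tcp_pos: [0.5415, 0.1742, 0.0116]
eef_rot: [-77.0, 90.0, -87.3]
contact_force: [-0.0, 0.3, 0.1]
gripper_width: 0.0874
```

Emit:
send_rows([
  [[0,0,0],[0,0,0]],
  [[0,0,0],[0,0,0]],
  [[0,0,0],[0,0,0]],
  [[0,0,0],[0,0,0]],
  [[0,0,0],[0,0,0]],
], jaw=-1, force=35)

```text
time_s: 8.9
tcp_pos: [0.5417, 0.1743, 0.012]
eef_rot: [21.0, 90.0, 10.7]
contact_force: [0.4, -0.5, -0.7]
gripper_width: 0.0533
```

Emit:
send_rows([
  [[0,0,0],[0,0,0]],
  [[0,0,0],[0,0,0]],
  [[0,0,0],[0,0,0]],
  [[0,0,0],[0,0,0]],
  [[0,0,0],[0,0,0]],
])

```text
time_s: 9.4
tcp_pos: [0.5418, 0.1743, 0.0121]
eef_rot: [17.1, 90.0, 6.9]
contact_force: [-0.2, -0.1, 3.1]
gripper_width: 0.0353
```

Run:
```python
from h import *
p,M,s=cur(); print(s["time_s"],p.round(4),psi_of(M).round(2),M[:,0].round(4),s["contact_force"].round(1),s["gripper_width"])
plan([(.543,.174,.14,80,1),(.543,.174,.245,80,1),(.535,-.1437,.245,80,3)])
```

```text
9.4 [0.5418 0.1743 0.0121] 79.72 [ 7.e-04  1.e-04 -1.e+00] [-0.2 -0.1  3.1] 0.035330655129997675
0 1 sh [-0.852, -0.0, 0.009] rot [-0.006, 0.001, -0.0] 
1 1 sh [-0.7, 0.0, 0.0] rot [0.0, 0.0, 0.0] 
2 1 sh [0.0, -0.698, 0.105] rot [0.0, 0.0, 0.0] 
2 2 sh [0.0, -0.698, 0.105] rot [0.0, 0.0, 0.0] 
2 3 sh [0.0, -0.698, 0.105] rot [0.0, 0.0, 0.0]
```

Emit:
send_rows([
  [[-0.1,0,0],[0,0,0]],
  [[-0.25,0,0],[0,0,0]],
  [[-0.45,0,0],[0,0,0]],
  [[-0.65,0,0],[0,0,0]],
  [[-0.85,0,0],[0,0,0]],
])

```text
time_s: 9.9
tcp_pos: [0.5407, 0.1739, 0.1397]
eef_rot: [-147.9, 89.9, -158.2]
contact_force: [0.9, 0.7, -4.7]
gripper_width: 0.0355
```

Emit:
send_rows([
  [[-0.18,0,0],[0,0,0]],
  [[-0.36,0,0],[0,0,0]],
  [[-0.54,0,0],[0,0,0]],
  [[-0.7,0,0],[0,0,0]],
  [[-0.7,0,0],[0,0,0]],
])

```text
time_s: 10.4
tcp_pos: [0.5419, 0.1747, 0.2474]
eef_rot: [47.9, 89.8, 37.6]
contact_force: [0.3, -0.5, -4.4]
gripper_width: 0.0353
```

Run:
```python
from h import *
p,M,s=cur(); print(s["time_s"],p.round(4),psi_of(M).round(2),M[:,0].round(4),s["contact_force"].round(1),s["gripper_width"])
plan([(.535,-.1437,.245,80,3)])
```

```text
10.4 [0.5419 0.1747 0.2474] 79.71 [ 0.0025  0.0019 -1.    ] [ 0.3 -0.5 -4.4] 0.035288633285742534
0 1 sh [0.004, -0.699, 0.111] rot [-0.002, 0.003, -0.003] 
0 2 sh [0.005, -0.699, 0.11] rot [-0.002, 0.0, 0.0] 
0 3 sh [0.005, -0.699, 0.109] rot [-0.002, 0.0, 0.0]
```

Emit:
send_rows([
  [[0,-0.1,0.016],[0,0,0]],
  [[0,-0.25,0.04],[0,0,0]],
  [[0,-0.4,0.064],[0,0,0]],
  [[0,-0.55,0.088],[0,0,0]],
  [[0,-0.7,0.11],[0,0,0]],
])

```text
time_s: 10.9
tcp_pos: [0.538, 0.0668, 0.2448]
eef_rot: [141.9, 89.9, 131.6]
contact_force: [0.4, -0.7, -4.9]
gripper_width: 0.0351
```

Emit:
send_rows([
  [[0,-0.14,0.022],[0,0,0]],
  [[0,-0.28,0.044],[0,0,0]],
  [[0,-0.42,0.066],[0,0,0]],
  [[0,-0.56,0.088],[0,0,0]],
  [[0,-0.7,0.11],[0,0,0]],
])

```text
time_s: 11.4
tcp_pos: [0.5339, -0.0408, 0.2425]
eef_rot: [177.7, 89.7, 167.3]
contact_force: [0.9, 0.4, -4.7]
gripper_width: 0.0355
```

Emit:
send_rows([
  [[0,-0.14,0.022],[0,0,0]],
  [[0,-0.28,0.044],[0,0,0]],
  [[0,-0.42,0.066],[0,0,0]],
  [[0,-0.58,0.09],[0,0,0]],
  [[0,-0.67,0.106],[0,0,0]],
])

```text
time_s: 11.9
tcp_pos: [0.5299, -0.1442, 0.2402]
eef_rot: [-178.8, 89.5, 170.8]
contact_force: [0.4, 0.1, -5.2]
gripper_width: 0.0355
```

Emit:
send_rows([
  [[0.08,0,0],[0,0,0]],
  [[0.16,0,0],[0,0,0]],
  [[0.23,0,0],[0,0,0]],
  [[0.23,0,0],[0,0,0]],
  [[0.23,0,0],[0,0,0]],
])

```text
time_s: 12.4
tcp_pos: [0.5296, -0.1436, 0.2054]
eef_rot: [-176.9, 89.5, 172.8]
contact_force: [0.4, 0.5, -4.4]
gripper_width: 0.0353
```

Run:
```python
from h import *
p,M,s=cur(); print(s["time_s"],p.round(4),psi_of(M).round(2),M[:,0].round(4),s["contact_force"].round(1),s["gripper_width"])
Q=r.capture("top"); w=pts(Q); zt=p[2]+.033-.027
for P in (Q,r.capture("scene")):
    w=pts(P); m=(np.abs(w[...,2]-zt)<.006)&(np.hypot(w[...,0]-p[0],w[...,1]-p[1])<.1)&(P["color"].min(-1)>120); q=w[m]
    # circle fit on hull points
    h=cv2.convexHull(q[:,:2].astype(np.float32))[:,0]; c,rad=cv2.minEnclosingCircle(h)
    A=np.c_[q,np.ones(len(q))]; pl=np.linalg.lstsq(np.c_[q[:,:2],np.ones(len(q))],q[:,2],rcond=None)[0]
    print(len(q),'enc',np.round(c,4),round(rad,4),'mean',q.mean(0).round(4),'z expected',zt.round(4),'tilt',pl[:2].round(3))
plan([(.535,-.1437,.16,80,1)])
a=cv2.resize(Q["color"][150:280,260:420,::-1],None,fx=4,fy=4,interpolation=cv2.INTER_CUBIC);cv2.imwrite("pics/over.png",a)
```

```text
12.4 [ 0.5296 -0.1436  0.2054] 79.64 [-0.0086  0.0011 -1.    ] [ 0.4  0.5 -4.4] 0.03526636688668136Traceback (most recent call last):
  File "<stdin>", line 7, in <module>
TypeError: 'NoneType' object is not subscriptable
```

Run:
```python
from h import *
p,M,s=cur(); zt=p[2]+.033-.027
Q=r.capture("top"); S=r.capture("scene")
for P in (Q,S):
    w=pts(P); n=np.hypot(w[...,0]-p[0],w[...,1]-p[1])<.09; print(np.histogram(w[n][:,2],np.arange(.1,.32,.01))[0])
    m=(np.abs(w[...,2]-zt)<.008)&n; q=w[m]
    if len(q)<20: continue
    h=cv2.convexHull(q[:,:2].astype(np.float32))[:,0]; c,rad=cv2.minEnclosingCircle(h)
    pl=np.linalg.lstsq(np.c_[q[:,:2],np.ones(len(q))],q[:,2],rcond=None)[0]
    print(len(q),'enc',np.round(c,4),round(rad,4),'mean',q.mean(0).round(4),'z exp',zt.round(4),'tilt',pl[:2].round(3))
plan([(.535,-.1437,.16,80,1)])
a=cv2.resize(Q["color"][150:280,260:420,::-1],None,fx=2.5,fy=2.5); b=cv2.resize(S["color"][100:230,170:330,::-1],None,fx=2.5,fy=2.5);cv2.imwrite("pics/over.png",np.hstack([a,b]))
```

```text
[ 0  0  0  0  0 18  3  2  9  5  0  0  0  0  0  0  0  0  0  0  0]
[181 170 170 158  57   9   4   4   4   1 263 611  21  44  30   9   0   0
  27 102 143]
860 enc [ 0.5385 -0.1454] 0.0793 mean [ 0.5423 -0.1322  0.2109] z exp 0.2122 tilt [-0.009 -0.006]
0 1 sh [0.309, 0.007, 0.034] rot [-0.009, -0.009, -0.0]
```

View pics/over.png

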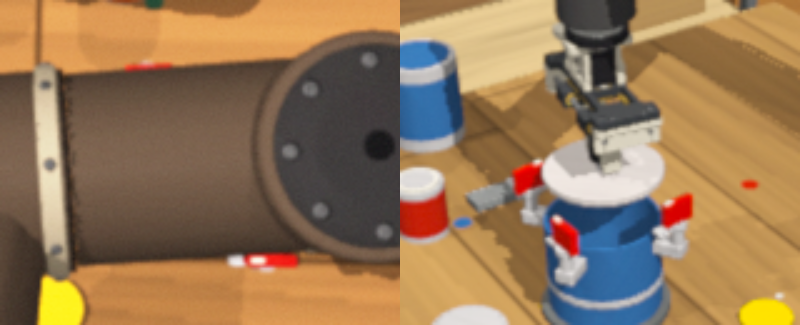

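The scene crop shows the lid held level just above the pot (plate around pixel 600,170), clear of the loose wings. Plate height agrees with the z correction. Next I shift about 4.5 mm in x and lower.

Emit:
send_rows([
  [[0,0.005,0.03],[0,-0.009,0]],
  [[0.08,0.005,0.03],[0,-0.009,0]],
  [[0.16,0.005,0.03],[0,-0.009,0]],
  [[0.24,0.005,0.03],[0,-0.009,0]],
  [[0.3,0.005,0.03],[0,-0.009,0]],
])

```text
time_s: 13.1
tcp_pos: [0.5335, -0.1439, 0.1594]
eef_rot: [-171.4, 89.9, 178.2]
contact_force: [-0.5, 0.1, -4.8]
gripper_width: 0.0351
```

Run:
```python
from h import *
p,M,s=cur(); print(p.round(4),M[:,0].round(4),s["contact_force"].round(1))
plan([(.5341,-.1434,.144,psi_of(M),1)])
```

```text
[ 0.5335 -0.1439  0.1594] [-1.9e-03  1.0e-04 -1.0e+00] [-0.5  0.1 -4.8]
0 1 sh [0.102, 0.004, 0.004] rot [-0.0, -0.002, 0.0]
```

Emit:
send_rows([
  [[0.03,0.004,0.004],[0,-0.002,0]],
  [[0.05,0.004,0.004],[0,-0.002,0]],
  [[0.07,0.004,0.004],[0,-0.002,0]],
  [[0.085,0.004,0.004],[0,-0.002,0]],
  [[0.095,0.004,0.004],[0,-0.002,0]],
])

```text
time_s: 13.6
tcp_pos: [0.5343, -0.1434, 0.1452]
eef_rot: [-45.0, 90.0, -55.4]
contact_force: [-0.4, -0.6, -4.2]
gripper_width: 0.0349
```

Emit:
send_rows([
  [[0.004,0,0],[0,0,0]],
  [[0.008,0,0],[0,0,0]],
  [[0.012,0,0],[0,0,0]],
  [[0.015,0,0],[0,0,0]],
  [[0.015,0,0],[0,0,0]],
])

```text
time_s: 14.1
tcp_pos: [0.5345, -0.1434, 0.1442]
eef_rot: [-9.1, 89.9, -19.4]
contact_force: [-2.8, 2.9, 5.4]
gripper_width: 0.0355
```

Run:
```python
from h import *
p,M,s=cur(); print(s["time_s"],p.round(4),M[:,0].round(4),s["contact_force"].round(1))
P=r.capture("scene"); w=pts(P); m=(np.abs(w[...,2]-.148)<.012)&(np.hypot(w[...,0]-.535,w[...,1]+.1437)<.08)&(P["color"].min(-1)>110); q=w[m]
pl=np.linalg.lstsq(np.c_[q[:,:2]-[.535,-.1437],np.ones(len(q))],q[:,2],rcond=None)[0]; print(len(q),np.median(q,0).round(4),pl.round(4))
```

```text
14.1 [ 0.5345 -0.1434  0.1442] [ 1.2e-03 -4.0e-04 -1.0e+00] [-2.8  2.9  5.4]
780 [ 0.5482 -0.1219  0.1488] [-0.0123 -0.0175  0.1487]
```

Contact came at the expected height. I'll release and retreat.

Emit:
send_rows([
  [[0,0,0],[0,0,0]],
  [[0,0,0],[0,0,0]],
  [[0,0,0],[0,0,0]],
  [[0,0,0],[0,0,0]],
  [[0,0,0],[0,0,0]],
], jaw=0.3)

```text
time_s: 14.65
tcp_pos: [0.5346, -0.1434, 0.1441]
eef_rot: [-9.8, 89.9, -20.1]
contact_force: [-0.0, 0.6, -0.7]
gripper_width: 0.057
```

Emit:
send_rows([
  [[-0.05,0,0],[0,0,0]],
  [[-0.15,0,0],[0,0,0]],
  [[-0.3,0,0],[0,0,0]],
  [[-0.5,0,0],[0,0,0]],
  [[-0.5,0,0],[0,0,0]],
])

```text
time_s: 15.15
tcp_pos: [0.537, -0.1439, 0.224]
eef_rot: [0.3, 89.5, -10.0]
contact_force: [0.4, -0.6, 0.2]
gripper_width: 0.057
```

```bash
cat >> h.py <<'E'
PC=np.array([.535,-.1437]); PH={'A':33.83,'B':123.83,'C':213.83,'D':303.83}
def cl(k): a=np.radians(PH[k]); return PC+.102*np.array([np.cos(a),np.sin(a)])
E
python3 - <<'E'
from h import *
p,M,s=cur(); print(s["time_s"],p.round(4),psi_of(M).round(2),M[:,0].round(4),s["contact_force"].round(1),s["gripper_width"])
P=r.capture("scene"); w=pts(P); m=(np.abs(w[...,2]-.148)<.012)&(np.hypot(w[...,0]-.535,w[...,1]+.1437)<.08)&(P["color"].min(-1)>110); q=w[m]
pl=np.linalg.lstsq(np.c_[q[:,:2]-[.535,-.1437],np.ones(len(q))],q[:,2],rcond=None)[0]; print(len(q),np.median(q,0).round(4),pl.round(4))
for t in cl('B'),cl('D'): print(t)
plan([(*cl('B'),.219,94,1),(*cl('B'),.152,94,1),(*cl('B'),.152,62.5,1)])
E
```

```text
15.15 [ 0.537  -0.1439  0.224 ] 79.66 [ 0.0084 -0.0015 -1.    ] [ 0.4 -0.6  0.2] 0.05695001430638171
869 [ 0.5433 -0.1298  0.1489] [-0.0067 -0.0186  0.1488]
[ 0.47821347 -0.05896931]
[ 0.59178653 -0.22843069]
0 1 sh [0.016, 0.485, -0.48] rot [-0.319, 0.008, 0.0] 
1 1 sh [0.447, 0.0, 0.0] rot [0.0, 0.0, 0.0] 
2 1 sh [0.0, 0.0, 0.0] rot [0.7, 0.0, 0.0]
```

Emit:
send_rows([
  [[0,0.12,-0.12],[-0.08,0.008,0]],
  [[0.01,0.24,-0.24],[-0.16,0.008,0]],
  [[0.015,0.37,-0.37],[-0.24,0.008,0]],
  [[0.015,0.485,-0.48],[-0.32,0.008,0]],
  [[0.015,0.485,-0.48],[-0.32,0.008,0]],
], jaw=-0.1)

```text
time_s: 15.7
tcp_pos: [0.4766, -0.0576, 0.219]
eef_rot: [152.2, 90.0, 156.5]
contact_force: [0.2, 0.5, 0.5]
gripper_width: 0.0396
```

Run:
```python
from h import *
p,M,s=cur(); print(s["time_s"],p.round(4),psi_of(M).round(2),M[:,0].round(4),s["joints"].round(0))
plan([(*cl('B'),.152,94,1)])
```

```text
15.7 [ 0.4766 -0.0576  0.219 ] 94.24 [-7.e-04  3.e-04 -1.e+00] [  17.    2.  -23.   -0.  -66. -102.]
0 1 sh [0.447, -0.01, 0.01] rot [0.005, -0.001, -0.0]
```

Emit:
send_rows([
  [[0.12,-0.01,0.01],[0,0,0]],
  [[0.24,-0.01,0.01],[0,0,0]],
  [[0.36,-0.01,0.01],[0,0,0]],
  [[0.447,-0.01,0.01],[0,0,0]],
  [[0.447,-0.01,0.01],[0,0,0]],
])

```text
time_s: 16.2
tcp_pos: [0.4768, -0.0595, 0.1499]
eef_rot: [-179.0, 89.7, -174.8]
contact_force: [-0.2, -0.5, 0.9]
gripper_width: 0.0394
```

Emit:
send_rows([
  [[0,0,0],[0,0,0]],
  [[0,0,0],[0,0,0]],
  [[0,0,0],[0,0,0]],
  [[0,0,0],[0,0,0]],
  [[0,0,0],[0,0,0]],
], jaw=-1, force=35)

```text
time_s: 16.7
tcp_pos: [0.4772, -0.0599, 0.1505]
eef_rot: [-168.7, 89.8, -164.6]
contact_force: [0.8, -3.7, 0.4]
gripper_width: 0.0115
```

Run:
```python
from h import *
p,M,s=cur(); print(s["time_s"],p.round(4),psi_of(M).round(2),M[:,0].round(4),s["contact_force"].round(1),s["moment"].round(2),s["gripper_width"])
P=r.capture("scene");w=pts(P);n=(np.hypot(w[...,0]-.478,w[...,1]+.059)<.045)&(w[...,2]>.14);q=w[n];c=P["color"].astype(int)[n];red=(c[:,0]>150)&(c[:,1]<80)
print('red z',q[red][:,2].max() if red.any() else None, 'bright finger z min',q[(c.min(1)>90)][:,2].min())
a=cv2.resize(P["color"][100:230,170:330,::-1],None,fx=3,fy=3,interpolation=cv2.INTER_CUBIC);cv2.imwrite("pics/gb.png",a)
```

```text
16.7 [ 0.4772 -0.0599  0.1505] 94.19 [-0.0039 -0.0011 -1.    ] [ 0.8 -3.7  0.4] [-1.27 -0.29 -0.06] 0.011501139187613068
red z 0.1900931552163181 bright finger z min 0.1401887787019278
```

View pics/gb.png

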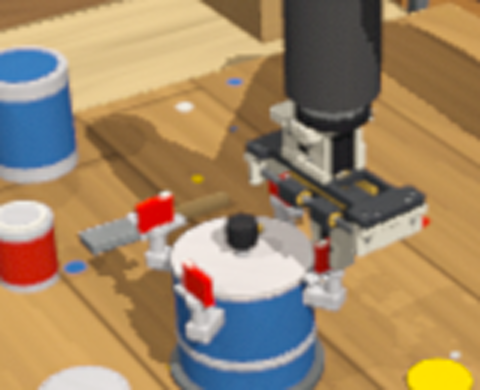

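The wing of clamp B (nearest the camera on the right) is held (width 11.5 mm), and the lid sits flat with its knob at (242,232). I turn it half-way, release and lift.

Emit:
send_rows([
  [[0,0,0],[0.17,0,0]],
  [[0,0,0],[0.34,0,0]],
  [[0,0,0],[0.52,0,0]],
  [[0,0,0],[0.7,0,0]],
  [[0,0,0],[0.7,0,0]],
])

```text
time_s: 17.25
tcp_pos: [0.4772, -0.0598, 0.1505]
eef_rot: [-141.9, 89.8, -169.3]
contact_force: [1.3, -0.7, -1.6]
gripper_width: 0.0123
```

Emit:
send_rows([
  [[0,0,0],[0,0,0]],
  [[0,0,0],[0,0,0]],
  [[0,0,0],[0,0,0]],
  [[0,0,0],[0,0,0]],
  [[-0.05,0,0],[0,0,0]],
], jaw=-0.1)

```text
time_s: 17.75
tcp_pos: [0.4766, -0.0598, 0.1575]
eef_rot: [-143.0, 89.7, -170.4]
contact_force: [-0.4, -0.1, -0.1]
gripper_width: 0.0386
```

Emit:
send_rows([
  [[-0.15,0,0],[0,0,0]],
  [[-0.3,0,0],[0,0,0]],
  [[-0.43,0,0],[0,0,0]],
  [[-0.43,0,0],[0,0,0]],
  [[-0.43,0,0],[0,0,0]],
])

```text
time_s: 18.25
tcp_pos: [0.4771, -0.0596, 0.2226]
eef_rot: [-147.8, 89.8, -175.2]
contact_force: [0.3, -0.5, -0.7]
gripper_width: 0.0394
```

```bash
cat >> h.py <<'E'
def wing(P,k):
    w=pts(P); c=cl(k); a=P["color"].astype(int)
    m=(w[...,2]>.184)&(w[...,2]<.196)&(np.hypot(w[...,0]-c[0],w[...,1]-c[1])<.035)&((a[...,0]>130)); q=w[m][:,:2]
    if len(q)<15: return None
    e,V=np.linalg.eigh(np.cov(q.T)); b=np.degrees(np.arctan2(V[1,1],V[0,1])); goal=PH[k]+180
    d=(b-goal+90)%180-90   # bar angle above tight
    return len(q),q.mean(0).round(4),'turn from tight deg',d.round(1),'joint',round(1.10-np.radians(d),2)
def rep():
    p,M,s=cur(); print(round(s["time_s"],2),p.round(4),'psi',psi_of(M).round(2),M[:,0].round(4),'q6',s["joints"][5].round(0),s["contact_force"].round(1),s["gripper_width"].round(4))
E
python3 - <<'E'
from h import *
rep()
for n in("top","scene"):
    P=r.capture(n)
    for k in "ABCD": print(n,k,wing(P,k))
p,M,s=cur()
plan([(.535,-.1437,.219,80,1),(*cl('D'),.219,94,1)])
E
```

```text
Traceback (most recent call last):
  File "h.py", line 35, in rep
    p,M,s=cur(); print(round(s["time_s"],2),p.round(4),'psi',psi_of(M).round(2),M[:,0].round(4),'q6',s["joints"][5].round(0),s["contact_force"].round(1),s["gripper_width"].round(4))
                                                                                                                                                         ^^^^^^^^^^^^^^^^^^^^^^^^
AttributeError: 'float' object has no attribute 'round'
```

```bash
sed -i 's/s\["gripper_width"\].round(4)/round(s["gripper_width"],4)/' h.py
python3 - <<'E'
from h import *
rep()
for n in("top","scene"):
    P=r.capture(n)
    for k in "ABCD": print(n,k,wing(P,k))
plan([(.535,-.1437,.225,80,1),(*cl('D'),.225,94,1)])
E
```

```text
18.25 [ 0.4771 -0.0596  0.2226] psi 62.59 [-4.1e-03 -3.0e-04 -1.0e+00] q6 -134.0 [ 0.3 -0.5 -0.7] 0.0394
top A (102, array([ 0.6193, -0.0875]), 'turn from tight deg', np.float64(61.0), 'joint', np.float64(0.04))
top B None
top C None
top D (103, array([ 0.5918, -0.2279]), 'turn from tight deg', np.float64(61.2), 'joint', np.float64(0.03))
scene A (49, array([ 0.623 , -0.0866]), 'turn from tight deg', np.float64(62.6), 'joint', np.float64(0.01))
scene B (56, array([ 0.4816, -0.0595]), 'turn from tight deg', np.float64(29.7), 'joint', np.float64(0.58))
scene C (36, array([ 0.4542, -0.1998]), 'turn from tight deg', np.float64(58.2), 'joint', np.float64(0.08))
scene D (46, array([ 0.5945, -0.2277]), 'turn from tight deg', np.float64(62.0), 'joint', np.float64(0.02))
0 1 sh [-0.025, -0.317, 0.604] rot [-0.387, -0.007, 0.004] 
1 1 sh [0.0, -0.491, 0.471] rot [-0.311, 0.0, 0.0]
```

Emit:
send_rows([
  [[0,-0.08,0.15],[-0.1,-0.006,0.003]],
  [[-0.01,-0.16,0.3],[-0.2,-0.006,0.003]],
  [[-0.02,-0.24,0.45],[-0.3,-0.006,0.003]],
  [[-0.02,-0.317,0.604],[-0.39,-0.006,0.003]],
  [[-0.02,-0.317,0.604],[-0.39,-0.006,0.003]],
])

```text
time_s: 18.85
tcp_pos: [0.5358, -0.1455, 0.2226]
eef_rot: [-158.2, 89.8, -168.0]
contact_force: [-0.2, 1.4, -1.4]
gripper_width: 0.0392
```

Emit:
send_rows([
  [[0,-0.12,0.12],[-0.08,0,0]],
  [[0,-0.24,0.24],[-0.16,0,0]],
  [[0,-0.37,0.36],[-0.25,0,0]],
  [[0,-0.49,0.47],[-0.33,0,0]],
  [[0,-0.49,0.47],[-0.33,0,0]],
])

```text
time_s: 19.35
tcp_pos: [0.593, -0.2316, 0.2207]
eef_rot: [-177.3, 89.6, -172.3]
contact_force: [0.1, 0.0, -0.7]
gripper_width: 0.0395
```

Run:
```python
from h import *
rep(); plan([(*cl('D'),.152,95,1)])
```

```text
19.35 [ 0.593  -0.2316  0.2207] psi 95.0 [-6.2e-03 -8.0e-04 -1.0e+00] q6 -81.0 [ 0.1  0.  -0.7] 0.0395
0 1 sh [0.458, 0.022, -0.004] rot [0.0, -0.008, 0.0]
```

Emit:
send_rows([
  [[0.11,0.02,-0.004],[0,-0.008,0]],
  [[0.22,0.02,-0.004],[0,-0.008,0]],
  [[0.34,0.02,-0.004],[0,-0.008,0]],
  [[0.458,0.02,-0.004],[0,-0.008,0]],
  [[0.458,0.02,-0.004],[0,-0.008,0]],
])

```text
time_s: 19.85
tcp_pos: [0.5894, -0.2276, 0.1489]
eef_rot: [164.2, 89.7, 169.1]
contact_force: [0.6, -0.2, -1.4]
gripper_width: 0.0392
```

Emit:
send_rows([
  [[0,0,0],[0,0,0]],
  [[0,0,0],[0,0,0]],
  [[0,0,0],[0,0,0]],
  [[0,0,0],[0,0,0]],
  [[0,0,0],[0,0,0]],
], jaw=-1)

```text
time_s: 20.35
tcp_pos: [0.59, -0.2293, 0.1498]
eef_rot: [-165.6, 89.8, -160.6]
contact_force: [-0.0, -8.2, -1.4]
gripper_width: 0.0119
```

Emit:
send_rows([
  [[0,0,0],[0.17,0,0]],
  [[0,0,0],[0.34,0,0]],
  [[0,0,0],[0.52,0,0]],
  [[0,0,0],[0.7,0,0]],
  [[0,0,0],[0.7,0,0]],
])

```text
time_s: 20.85
tcp_pos: [0.5901, -0.2288, 0.1498]
eef_rot: [-143.1, 89.8, -169.8]
contact_force: [0.7, 2.5, -1.8]
gripper_width: 0.0115
```

Emit:
send_rows([
  [[0,0,0],[0,0,0]],
  [[0,0,0],[0,0,0]],
  [[0,0,0],[0,0,0]],
  [[0,0,0],[0,0,0]],
  [[-0.05,0,0],[0,0,0]],
], jaw=-0.1)

```text
time_s: 21.35
tcp_pos: [0.5895, -0.2287, 0.1566]
eef_rot: [-150.5, 89.7, -177.2]
contact_force: [-0.3, 0.1, 0.2]
gripper_width: 0.0388
```

Emit:
send_rows([
  [[-0.15,0,0],[0,0,0]],
  [[-0.3,0,0],[0,0,0]],
  [[-0.43,0,0],[0,0,0]],
  [[-0.43,0,0],[0,0,0]],
  [[-0.43,0,0],[0,0,0]],
])

```text
time_s: 21.85
tcp_pos: [0.59, -0.2287, 0.2219]
eef_rot: [-149.6, 89.8, -176.3]
contact_force: [-0.1, -0.2, -0.3]
gripper_width: 0.0398
```

Run:
```python
from h import *
rep()
P=r.capture("scene")
for k in "ABCD": print(k,wing(P,k))
plan([(*cl('A'),.222,185,3)])
```

```text
21.85 [ 0.59   -0.2287  0.2219] psi 63.33 [-3.9e-03 -3.0e-04 -1.0e+00] q6 -113.0 [-0.1 -0.2 -0.3] 0.0398
A (49, array([ 0.6223, -0.0874]), 'turn from tight deg', np.float64(61.4), 'joint', np.float64(0.03))
B (52, array([ 0.4807, -0.0592]), 'turn from tight deg', np.float64(31.9), 'joint', np.float64(0.54))
C (37, array([ 0.4545, -0.1983]), 'turn from tight deg', np.float64(55.6), 'joint', np.float64(0.13))
D (49, array([ 0.5951, -0.2276]), 'turn from tight deg', np.float64(27.3), 'joint', np.float64(0.62))
0 1 sh [-0.002, 0.311, -0.081] rot [-0.901, -0.007, 0.001] 
0 2 sh [-0.002, 0.29, 0.141] rot [-0.901, 0.0, 0.0] 
0 3 sh [-0.002, 0.129, 0.295] rot [-0.901, 0.0, 0.0]
```

Emit:
send_rows([
  [[0,0.06,-0.016],[-0.18,-0.006,0]],
  [[0,0.12,-0.03],[-0.36,-0.006,0]],
  [[0,0.19,-0.05],[-0.54,-0.006,0]],
  [[0,0.25,-0.065],[-0.72,-0.006,0]],
  [[0,0.31,-0.08],[-0.9,-0.006,0]],
])

```text
time_s: 22.4
tcp_pos: [0.5992, -0.1812, 0.2199]
eef_rot: [172.7, 89.8, -173.2]
contact_force: [-0.4, -0.7, -0.2]
gripper_width: 0.0393
```

Emit:
send_rows([
  [[0,0.06,0.03],[-0.18,0,0]],
  [[0,0.12,0.06],[-0.36,0,0]],
  [[0,0.17,0.09],[-0.54,0,0]],
  [[0,0.23,0.11],[-0.72,0,0]],
  [[0,0.29,0.14],[-0.9,0,0]],
])

```text
time_s: 22.9
tcp_pos: [0.6083, -0.1335, 0.2187]
eef_rot: [128.7, 89.7, -176.3]
contact_force: [0.0, 1.0, -0.5]
gripper_width: 0.0396
```

Emit:
send_rows([
  [[0,0.03,0.06],[-0.18,0,0]],
  [[0,0.06,0.12],[-0.36,0,0]],
  [[0,0.09,0.18],[-0.54,0,0]],
  [[0,0.12,0.24],[-0.72,0,0]],
  [[0,0.13,0.295],[-0.9,0,0]],
])

```text
time_s: 23.4
tcp_pos: [0.6171, -0.0856, 0.2177]
eef_rot: [87.7, 89.6, -176.4]
contact_force: [0.1, -0.5, -0.2]
gripper_width: 0.0398
```

Run:
```python
from h import *
rep(); plan([(*cl('A'),.151,185,1)])
```

```text
23.4 [ 0.6171 -0.0856  0.2177] psi -174.15 [-6.7e-03 -4.0e-04 -1.0e+00] q6 -4.0 [ 0.1 -0.5 -0.2] 0.0398
0 1 sh [0.444, -0.02, -0.011] rot [0.019, 0.0, -0.009]
```

Emit:
send_rows([
  [[0.11,-0.02,-0.01],[0.015,0,-0.008]],
  [[0.22,-0.02,-0.01],[0.015,0,-0.008]],
  [[0.34,-0.02,-0.01],[0.015,0,-0.008]],
  [[0.44,-0.02,-0.01],[0.015,0,-0.008]],
  [[0.44,-0.02,-0.01],[0.015,0,-0.008]],
])

```text
time_s: 23.9
tcp_pos: [0.6177, -0.0869, 0.1484]
eef_rot: [85.4, 89.6, -179.5]
contact_force: [-0.8, 0.0, 0.1]
gripper_width: 0.0395
```

Emit:
send_rows([
  [[0,0,0],[0,0,0]],
  [[0,0,0],[0,0,0]],
  [[0,0,0],[0,0,0]],
  [[0,0,0],[0,0,0]],
  [[0,0,0],[0,0,0]],
], jaw=-1)

```text
time_s: 24.4
tcp_pos: [0.6189, -0.0867, 0.1492]
eef_rot: [81.4, 89.8, 176.6]
contact_force: [4.4, -0.1, -0.9]
gripper_width: 0.0118
```

Emit:
send_rows([
  [[0,0,0],[0.17,0,0]],
  [[0,0,0],[0.34,0,0]],
  [[0,0,0],[0.52,0,0]],
  [[0,0,0],[0.7,0,0]],
  [[0,0,0],[0.7,0,0]],
])

```text
time_s: 24.9
tcp_pos: [0.6195, -0.0868, 0.1492]
eef_rot: [111.2, 89.9, 174.8]
contact_force: [3.9, -1.9, -4.5]
gripper_width: 0.0118
```

Emit:
send_rows([
  [[0,0,0],[0,0,0]],
  [[0,0,0],[0,0,0]],
  [[0,0,0],[0,0,0]],
  [[0,0,0],[0,0,0]],
  [[-0.05,0,0],[0,0,0]],
], jaw=-0.1)

```text
time_s: 25.4
tcp_pos: [0.6187, -0.0868, 0.156]
eef_rot: [114.1, 89.8, 177.6]
contact_force: [0.0, -0.6, -0.3]
gripper_width: 0.039
```

Emit:
send_rows([
  [[-0.15,0,0],[0,0,0]],
  [[-0.3,0,0],[0,0,0]],
  [[-0.43,0,0],[0,0,0]],
  [[-0.43,0,0],[0,0,0]],
  [[-0.43,0,0],[0,0,0]],
])

```text
time_s: 25.9
tcp_pos: [0.6191, -0.0867, 0.2213]
eef_rot: [104.6, 89.8, 168.2]
contact_force: [0.2, -0.5, 0.0]
gripper_width: 0.0398
```

Run:
```python
from h import *
rep()
P=r.capture("scene")
for k in "ABCD": print(k,wing(P,k))
plan([(*cl('C'),.222,183,2)])
```

```text
25.9 [ 0.6191 -0.0867  0.2213] psi 153.59 [-3.e-03  6.e-04 -1.e+00] q6 -36.0 [ 0.2 -0.5  0. ] 0.0398
A (43, array([ 0.6235, -0.0851]), 'turn from tight deg', np.float64(31.2), 'joint', np.float64(0.56))
B (50, array([ 0.4814, -0.0591]), 'turn from tight deg', np.float64(30.3), 'joint', np.float64(0.57))
C None
D (23, array([ 0.6039, -0.232 ]), 'turn from tight deg', np.float64(28.5), 'joint', np.float64(0.6))
0 1 sh [-0.003, 0.334, -0.589] rot [-0.327, -0.001, -0.006] 
0 2 sh [-0.005, 0.473, -0.485] rot [-0.327, 0.0, 0.0]
```

Emit:
send_rows([
  [[0,0.08,-0.15],[-0.08,0,-0.005]],
  [[0,0.17,-0.29],[-0.16,0,-0.005]],
  [[0,0.25,-0.44],[-0.24,0,-0.005]],
  [[0,0.334,-0.59],[-0.33,0,-0.005]],
  [[0,0.334,-0.59],[-0.33,0,-0.005]],
])

```text
time_s: 26.45
tcp_pos: [0.5318, -0.1448, 0.2204]
eef_rot: [115.3, 89.9, -166.2]
contact_force: [0.5, 0.1, 0.5]
gripper_width: 0.0394
```

Emit:
send_rows([
  [[0,0.12,-0.12],[-0.08,0,0]],
  [[0,0.24,-0.24],[-0.16,0,0]],
  [[0,0.36,-0.36],[-0.24,0,0]],
  [[0,0.473,-0.485],[-0.33,0,0]],
  [[0,0.473,-0.485],[-0.33,0,0]],
])

```text
time_s: 26.95
tcp_pos: [0.4457, -0.2027, 0.2202]
eef_rot: [91.1, 89.8, -175.6]
contact_force: [0.9, -0.2, -0.1]
gripper_width: 0.0395
```

Run:
```python
from h import *
rep(); plan([(*cl('C'),.151,183,1)])
```

```text
26.95 [ 0.4457 -0.2027  0.2202] psi -176.68 [-3.6e-03 -3.0e-04 -1.0e+00] q6 5.0 [ 0.9 -0.2 -0.1] 0.0395
0 1 sh [0.461, -0.033, 0.013] rot [0.007, -0.0, -0.005]
```

Emit:
send_rows([
  [[0.11,-0.033,0.013],[0.007,0,-0.005]],
  [[0.22,-0.033,0.013],[0.007,0,-0.005]],
  [[0.34,-0.033,0.013],[0.007,0,-0.005]],
  [[0.45,-0.033,0.013],[0.007,0,-0.005]],
  [[0.45,-0.033,0.013],[0.007,0,-0.005]],
])

```text
time_s: 27.45
tcp_pos: [0.4491, -0.1998, 0.1502]
eef_rot: [78.5, 89.7, 171.4]
contact_force: [-0.6, -0.2, 0.8]
gripper_width: 0.0393
```

Emit:
send_rows([
  [[0,0,0],[0,0,0]],
  [[0,0,0],[0,0,0]],
  [[0,0,0],[0,0,0]],
  [[0,0,0],[0,0,0]],
  [[0,0,0],[0,0,0]],
], jaw=-1)

```text
time_s: 27.95
tcp_pos: [0.4497, -0.1999, 0.1509]
eef_rot: [77.8, 89.8, 170.7]
contact_force: [1.5, 0.3, 1.4]
gripper_width: 0.0118
```

Emit:
send_rows([
  [[0,0,0],[0.17,0,0]],
  [[0,0,0],[0.34,0,0]],
  [[0,0,0],[0.52,0,0]],
  [[0,0,0],[0.68,0,0]],
  [[0,0,0],[0.68,0,0]],
])

```text
time_s: 28.45
tcp_pos: [0.4505, -0.2, 0.1509]
eef_rot: [105.1, 89.9, 167.3]
contact_force: [5.5, -2.5, -5.7]
gripper_width: 0.0115
```

Emit:
send_rows([
  [[0,0,0],[0,0,0]],
  [[0,0,0],[0,0,0]],
  [[0,0,0],[0,0,0]],
  [[0,0,0],[0,0,0]],
  [[0,0,0],[0,0,0]],
])

```text
time_s: 28.95
tcp_pos: [0.4505, -0.2, 0.1509]
eef_rot: [104.8, 89.9, 167.0]
contact_force: [4.0, -1.6, -4.7]
gripper_width: 0.0116
```

Run:
```python
from h import *
rep()
for n in("scene","top"):
    P=r.capture(n)
    for k in "ABCD": print(k,wing(P,k))
```

```text
28.95 [ 0.4505 -0.2     0.1509] psi 152.26 [-1.2e-03  3.0e-04 -1.0e+00] q6 -27.0 [ 4.  -1.6 -4.7] 0.0116
A (42, array([ 0.6229, -0.0859]), 'turn from tight deg', np.float64(32.0), 'joint', np.float64(0.54))
B (50, array([ 0.482 , -0.0597]), 'turn from tight deg', np.float64(29.5), 'joint', np.float64(0.59))
C (57, array([ 0.4563, -0.1964]), 'turn from tight deg', np.float64(-36.4), 'joint', np.float64(1.74))
D (48, array([ 0.5949, -0.2271]), 'turn from tight deg', np.float64(29.4), 'joint', np.float64(0.59))
A (102, array([ 0.6191, -0.0869]), 'turn from tight deg', np.float64(30.0), 'joint', np.float64(0.58))
B None
C None
D (108, array([ 0.5918, -0.2281]), 'turn from tight deg', np.float64(29.8), 'joint', np.float64(0.58))
```

Emit:
send_rows([
  [[0,0,0],[0.17,0,0]],
  [[0,0,0],[0.34,0,0]],
  [[0,0,0],[0.5,0,0]],
  [[0,0,0],[0.6,0,0]],
  [[0,0,0],[0.66,0,0]],
])

```text
time_s: 29.55
tcp_pos: [0.4512, -0.2004, 0.1509]
eef_rot: [-147.1, 90.0, -114.7]
contact_force: [5.0, -4.2, -6.4]
gripper_width: 0.0123
```

Run:
```python
from h import *
rep(); print(r.get_state()["moment"].round(2))
```

```text
29.55 [ 0.4512 -0.2004  0.1509] psi 122.44 [-3.e-04 -6.e-04 -1.e+00] q6 -57.0 [ 5.  -4.2 -6.4] 0.0123
[-1.64 -1.86  0.78]
```

Emit:
send_rows([
  [[0,0,0],[0,0,0]],
  [[0,0,0],[0,0,0]],
  [[0,0,0],[0,0,0]],
  [[0,0,0],[0,0,0]],
  [[-0.05,0,0],[0,0,0]],
], jaw=-0.1)

```text
time_s: 30.05
tcp_pos: [0.4503, -0.2003, 0.1579]
eef_rot: [153.9, 89.9, -173.7]
contact_force: [0.4, -0.4, -0.2]
gripper_width: 0.0387
```

Emit:
send_rows([
  [[-0.15,0,0],[0,0,0]],
  [[-0.3,0,0],[0,0,0]],
  [[-0.43,0,0],[0,0,0]],
  [[-0.43,0,0],[0,0,0]],
  [[-0.43,0,0],[0,0,0]],
])

```text
time_s: 30.55
tcp_pos: [0.4506, -0.2002, 0.2231]
eef_rot: [148.9, 89.9, -178.6]
contact_force: [0.2, 0.3, -0.7]
gripper_width: 0.0395
```

Run:
```python
from h import *
rep()
P=r.capture("scene")
for k in "ABCD": print(k,wing(P,k))
plan([(*cl('A'),.222,154,2)])
```

```text
30.55 [ 0.4506 -0.2002  0.2231] psi 122.44 [-9.e-04 -0.e+00 -1.e+00] q6 -56.0 [ 0.2  0.3 -0.7] 0.0395
A (42, array([ 0.6229, -0.086 ]), 'turn from tight deg', np.float64(32.5), 'joint', np.float64(0.53))
B (56, array([ 0.4822, -0.0589]), 'turn from tight deg', np.float64(27.9), 'joint', np.float64(0.61))
C (38, array([ 0.4542, -0.1995]), 'turn from tight deg', np.float64(-1.8), 'joint', np.float64(1.13))
D (45, array([ 0.5956, -0.2284]), 'turn from tight deg', np.float64(29.7), 'joint', np.float64(0.58))
0 1 sh [-0.0, 0.015, 0.68] rot [-0.351, -0.002, -0.002] 
0 2 sh [0.001, -0.17, 0.658] rot [-0.351, 0.0, 0.0]
```

Emit:
send_rows([
  [[0,0,0.17],[-0.09,0,0]],
  [[0,0.01,0.34],[-0.18,0,0]],
  [[0,0.01,0.51],[-0.27,0,0]],
  [[0,0.015,0.68],[-0.35,0,0]],
  [[0,0.015,0.68],[-0.35,0,0]],
])

```text
time_s: 31.1
tcp_pos: [0.5365, -0.1422, 0.2207]
eef_rot: [132.2, 89.8, -179.5]
contact_force: [-0.3, 0.5, -0.4]
gripper_width: 0.0395
```

Emit:
send_rows([
  [[0,-0.04,0.16],[-0.09,0,0]],
  [[0,-0.08,0.33],[-0.18,0,0]],
  [[0,-0.13,0.5],[-0.27,0,0]],
  [[0,-0.17,0.66],[-0.35,0,0]],
  [[0,-0.17,0.66],[-0.35,0,0]],
])

```text
time_s: 31.6
tcp_pos: [0.6223, -0.084, 0.2185]
eef_rot: [118.9, 89.6, -176.8]
contact_force: [-0.8, -1.9, -0.2]
gripper_width: 0.0396
```

Run:
```python
from h import *
rep(); plan([(*cl('A'),.151,154,1)])
```

```text
31.6 [ 0.6223 -0.084   0.2185] psi 154.27 [-6.6e-03 -4.0e-04 -1.0e+00] q6 -36.0 [-0.8 -1.9 -0.2] 0.0396
0 1 sh [0.45, 0.005, -0.023] rot [0.006, -0.004, -0.007]
```

Emit:
send_rows([
  [[0.11,0.005,-0.023],[0,-0.004,-0.007]],
  [[0.22,0.005,-0.023],[0,-0.004,-0.007]],
  [[0.34,0.005,-0.023],[0,-0.004,-0.007]],
  [[0.445,0.005,-0.023],[0,-0.004,-0.007]],
  [[0.445,0.005,-0.023],[0,-0.004,-0.007]],
])

```text
time_s: 32.1
tcp_pos: [0.6171, -0.0874, 0.149]
eef_rot: [115.8, 89.7, 180.0]
contact_force: [-0.6, -0.1, 0.3]
gripper_width: 0.0397
```

Emit:
send_rows([
  [[0,0,0],[0,0,0]],
  [[0,0,0],[0,0,0]],
  [[0,0,0],[0,0,0]],
  [[0,0,0],[0,0,0]],
  [[0,0,0],[0,0,0]],
], jaw=-1)

```text
time_s: 32.6
tcp_pos: [0.6189, -0.088, 0.1499]
eef_rot: [138.9, 89.9, -156.9]
contact_force: [6.0, -4.1, -2.9]
gripper_width: 0.0116
```

Emit:
send_rows([
  [[0,0,0],[0.17,0,0]],
  [[0,0,0],[0.34,0,0]],
  [[0,0,0],[0.51,0,0]],
  [[0,0,0],[0.64,0,0]],
  [[0,0,0],[0.7,0,0]],
])

```text
time_s: 33.1
tcp_pos: [0.6189, -0.0879, 0.1499]
eef_rot: [168.3, 89.9, -159.2]
contact_force: [-0.3, -0.0, -2.2]
gripper_width: 0.0117
```

Run:
```python
from h import *
rep(); print(r.get_state()["moment"].round(2))
```

```text
33.1 [ 0.6189 -0.0879  0.1499] psi 122.47 [-1.9e-03 -7.0e-04 -1.0e+00] q6 -67.0 [-0.3 -0.  -2.2] 0.0117
[ 0.08 -0.18  0.65]
```

Emit:
send_rows([
  [[0,0,0],[0,0,0]],
  [[0,0,0],[0,0,0]],
  [[0,0,0],[0,0,0]],
  [[0,0,0],[0,0,0]],
  [[-0.05,0,0],[0,0,0]],
], jaw=-0.1)

```text
time_s: 33.6
tcp_pos: [0.6182, -0.0879, 0.1567]
eef_rot: [158.1, 89.8, -169.5]
contact_force: [-0.3, -0.4, 0.4]
gripper_width: 0.0386
```

Emit:
send_rows([
  [[-0.15,0,0],[0,0,0]],
  [[-0.3,0,0],[0,0,0]],
  [[-0.43,0,0],[0,0,0]],
  [[-0.43,0,0],[0,0,0]],
  [[-0.43,0,0],[0,0,0]],
])

```text
time_s: 34.1
tcp_pos: [0.6186, -0.0877, 0.222]
eef_rot: [154.5, 89.9, -173.0]
contact_force: [0.9, 1.0, 0.1]
gripper_width: 0.0395
```

Run:
```python
from h import *
rep()
P=r.capture("scene")
for k in "ABCD": print(k,wing(P,k))
plan([(*cl('B'),.222,63,2)])
```

```text
34.1 [ 0.6186 -0.0877  0.222 ] psi 122.49 [-2.4e-03 -3.0e-04 -1.0e+00] q6 -67.0 [0.9 1.  0.1] 0.0395
A (45, array([ 0.6225, -0.0859]), 'turn from tight deg', np.float64(0.4), 'joint', np.float64(1.09))
B (53, array([ 0.4807, -0.06  ]), 'turn from tight deg', np.float64(29.6), 'joint', np.float64(0.58))
C None
D (23, array([ 0.6049, -0.233 ]), 'turn from tight deg', np.float64(21.4), 'joint', np.float64(0.73))
0 1 sh [-0.001, 0.332, -0.342] rot [0.661, -0.005, -0.001] 
0 2 sh [-0.003, 0.118, -0.462] rot [0.661, 0.0, 0.0]
```

Emit:
send_rows([
  [[0,0.08,-0.08],[0.16,-0.003,0]],
  [[0,0.17,-0.17],[0.33,-0.003,0]],
  [[0,0.25,-0.26],[0.5,-0.003,0]],
  [[0,0.332,-0.342],[0.66,-0.003,0]],
  [[0,0.332,-0.342],[0.66,-0.003,0]],
])

```text
time_s: 34.65
tcp_pos: [0.5461, -0.0731, 0.221]
eef_rot: [165.5, 89.8, 168.1]
contact_force: [0.4, -0.1, 0.7]
gripper_width: 0.0396
```

Emit:
send_rows([
  [[0,0.03,-0.11],[0.16,0,0]],
  [[0,0.06,-0.23],[0.33,0,0]],
  [[0,0.09,-0.35],[0.5,0,0]],
  [[0,0.118,-0.462],[0.66,0,0]],
  [[0,0.118,-0.462],[0.66,0,0]],
])

```text
time_s: 35.15
tcp_pos: [0.4745, -0.0585, 0.221]
eef_rot: [-165.5, 89.8, 167.3]
contact_force: [0.7, -0.3, 0.1]
gripper_width: 0.0397
```

Run:
```python
from h import *
rep(); plan([(*cl('B'),.151,63,1)])
```

```text
35.15 [ 0.4745 -0.0585  0.221 ] psi 62.8 [-3.7e-03  8.0e-04 -1.0e+00] q6 -134.0 [ 0.7 -0.3  0.1] 0.0397
0 1 sh [0.466, 0.009, 0.025] rot [-0.004, -0.005, 0.001]
```

Emit:
send_rows([
  [[0.11,0.009,0.025],[0,-0.005,0]],
  [[0.22,0.009,0.025],[0,-0.005,0]],
  [[0.34,0.009,0.025],[0,-0.005,0]],
  [[0.455,0.009,0.025],[0,-0.005,0]],
  [[0.455,0.009,0.025],[0,-0.005,0]],
])

```text
time_s: 35.65
tcp_pos: [0.477, -0.0593, 0.1502]
eef_rot: [-132.6, 89.7, -159.7]
contact_force: [-0.0, 0.0, -0.2]
gripper_width: 0.0391
```

Emit:
send_rows([
  [[0,0,0],[0,0,0]],
  [[0,0,0],[0,0,0]],
  [[0,0,0],[0,0,0]],
  [[0,0,0],[0,0,0]],
  [[0,0,0],[0,0,0]],
], jaw=-1)

```text
time_s: 36.15
tcp_pos: [0.4772, -0.0597, 0.1509]
eef_rot: [-123.5, 89.7, -150.6]
contact_force: [-0.4, -2.8, 2.5]
gripper_width: 0.012
```

Emit:
send_rows([
  [[0,0,0],[0.17,0,0]],
  [[0,0,0],[0.34,0,0]],
  [[0,0,0],[0.51,0,0]],
  [[0,0,0],[0.62,0,0]],
  [[0,0,0],[0.68,0,0]],
])

```text
time_s: 36.65
tcp_pos: [0.4773, -0.0596, 0.1509]
eef_rot: [-92.2, 89.7, -150.0]
contact_force: [1.4, -1.4, -1.9]
gripper_width: 0.0119
```

Run:
```python
from h import *
rep(); print(r.get_state()["moment"].round(2))
```

```text
36.65 [ 0.4773 -0.0596  0.1509] psi 32.2 [-0.0038 -0.0022 -1.    ] q6 -164.0 [ 1.4 -1.4 -1.9] 0.0119
[-0.24 -0.4   0.65]
```

Emit:
send_rows([
  [[0,0,0],[0,0,0]],
  [[0,0,0],[0,0,0]],
  [[0,0,0],[0,0,0]],
  [[0,0,0],[0,0,0]],
  [[-0.05,0,0],[0,0,0]],
], jaw=-0.1)

```text
time_s: 37.15
tcp_pos: [0.4767, -0.0596, 0.1579]
eef_rot: [-98.9, 89.7, -156.6]
contact_force: [-0.2, -0.4, 0.3]
gripper_width: 0.0385
```

Emit:
send_rows([
  [[-0.15,0,0],[0,0,0]],
  [[-0.3,0,0],[0,0,0]],
  [[-0.43,0,0],[0,0,0]],
  [[-0.43,0,0],[0,0,0]],
  [[-0.43,0,0],[0,0,0]],
])

```text
time_s: 37.65
tcp_pos: [0.4772, -0.0593, 0.223]
eef_rot: [-99.0, 89.7, -156.8]
contact_force: [-0.4, 0.8, -1.1]
gripper_width: 0.0395
```

Run:
```python
from h import *
rep()
P=r.capture("scene")
for k in "ABCD": print(k,wing(P,k))
plan([(*cl('D'),.222,63,2)])
```

```text
37.65 [ 0.4772 -0.0593  0.223 ] psi 32.22 [-0.0042 -0.0018 -1.    ] q6 -164.0 [-0.4  0.8 -1.1] 0.0395
A (48, array([ 0.6233, -0.0855]), 'turn from tight deg', np.float64(-0.3), 'joint', np.float64(1.11))
B (51, array([ 0.4809, -0.0576]), 'turn from tight deg', np.float64(3.3), 'joint', np.float64(1.04))
C None
D (47, array([ 0.5947, -0.2283]), 'turn from tight deg', np.float64(31.7), 'joint', np.float64(0.55))
0 1 sh [0.0, 0.024, 0.681] rot [-0.342, -0.002, 0.007] 
0 2 sh [0.001, -0.158, 0.663] rot [-0.342, 0.0, 0.0]
```

Emit:
send_rows([
  [[0,0,0.17],[-0.09,0,0.005]],
  [[0,0.01,0.34],[-0.18,0,0.005]],
  [[0,0.02,0.51],[-0.27,0,0.005]],
  [[0,0.024,0.68],[-0.342,0,0.005]],
  [[0,0.024,0.68],[-0.342,0,0.005]],
])

```text
time_s: 38.2
tcp_pos: [0.5348, -0.1456, 0.2206]
eef_rot: [-136.1, 89.7, -178.5]
contact_force: [-0.7, -0.3, 0.6]
gripper_width: 0.0397
```

Emit:
send_rows([
  [[0,-0.04,0.16],[-0.09,0,0]],
  [[0,-0.08,0.33],[-0.18,0,0]],
  [[0,-0.12,0.5],[-0.27,0,0]],
  [[0,-0.158,0.66],[-0.342,0,0]],
  [[0,-0.158,0.66],[-0.342,0,0]],
])

```text
time_s: 38.7
tcp_pos: [0.5923, -0.2314, 0.2184]
eef_rot: [-151.7, 89.5, -178.8]
contact_force: [-0.3, 0.4, -0.4]
gripper_width: 0.0393
```

Run:
```python
from h import *
rep(); plan([(*cl('D'),.151,63,1)])
```

```text
38.7 [ 0.5923 -0.2314  0.2184] psi 62.98 [-7.9e-03 -2.0e-04 -1.0e+00] q6 -113.0 [-0.3  0.4 -0.4] 0.0393
0 1 sh [0.449, 0.018, -0.009] rot [-0.001, -0.009, 0.005]
```

Emit:
send_rows([
  [[0.11,0.018,-0.009],[0,-0.009,0.005]],
  [[0.22,0.018,-0.009],[0,-0.009,0.005]],
  [[0.34,0.018,-0.009],[0,-0.009,0.005]],
  [[0.44,0.018,-0.009],[0,-0.009,0.005]],
  [[0.44,0.018,-0.009],[0,-0.009,0.005]],
])

```text
time_s: 39.2
tcp_pos: [0.5896, -0.2273, 0.1496]
eef_rot: [-167.8, 89.7, 165.1]
contact_force: [-0.1, -0.2, -1.1]
gripper_width: 0.0392
```

Emit:
send_rows([
  [[0,0,0],[0,0,0]],
  [[0,0,0],[0,0,0]],
  [[0,0,0],[0,0,0]],
  [[0,0,0],[0,0,0]],
  [[0,0,0],[0,0,0]],
], jaw=-1)

```text
time_s: 39.7
tcp_pos: [0.5894, -0.2283, 0.1504]
eef_rot: [-152.8, 89.7, -179.9]
contact_force: [-1.8, -3.8, 1.6]
gripper_width: 0.0123
```

Emit:
send_rows([
  [[0,0,0],[0.17,0,0]],
  [[0,0,0],[0.34,0,0]],
  [[0,0,0],[0.51,0,0]],
  [[0,0,0],[0.62,0,0]],
  [[0,0,0],[0.68,0,0]],
])

```text
time_s: 40.2
tcp_pos: [0.5901, -0.2276, 0.1504]
eef_rot: [-135.7, 89.8, 166.4]
contact_force: [1.5, 1.6, -2.3]
gripper_width: 0.0121
```

Run:
```python
from h import *
rep(); print(r.get_state()["moment"].round(2))
```

```text
40.2 [ 0.5901 -0.2276  0.1504] psi 32.15 [-3.4e-03  8.0e-04 -1.0e+00] q6 -144.0 [ 1.5  1.6 -2.3] 0.0121
[ 0.61 -0.71  0.69]
```

At the stop. I release and move well clear, up and to the right, so the top view is free for a check.

Emit:
send_rows([
  [[0,0,0],[0,0,0]],
  [[0,0,0],[0,0,0]],
  [[0,0,0],[0,0,0]],
  [[0,0,0],[0,0,0]],
  [[-0.05,0,0],[0,0,0]],
], jaw=-0.1)

```text
time_s: 40.7
tcp_pos: [0.5894, -0.2275, 0.1572]
eef_rot: [-135.4, 89.7, 166.8]
contact_force: [-0.3, 0.7, -0.0]
gripper_width: 0.039
```

Emit:
send_rows([
  [[-0.2,0,0],[0,0,0]],
  [[-0.4,0,0],[0,0,0]],
  [[-0.6,0,0],[0,0,0]],
  [[-0.8,0,0],[0,0,0]],
  [[-0.8,0,0],[0,0,0]],
])

```text
time_s: 41.2
tcp_pos: [0.592, -0.2286, 0.2831]
eef_rot: [36.1, 89.8, -21.7]
contact_force: [-0.1, -0.4, 0.2]
gripper_width: 0.0397
```

Emit:
send_rows([
  [[0,-0.15,0.1],[0,0,0]],
  [[0,-0.3,0.2],[0,0,0]],
  [[0,-0.5,0.3],[0,0,0]],
  [[0,-0.7,0.35],[0,0,0]],
  [[0,-0.9,0.4],[0,0,0]],
])

```text
time_s: 41.7
tcp_pos: [0.5088, -0.3522, 0.2831]
eef_rot: [35.5, 89.8, -22.3]
contact_force: [0.8, -0.4, 0.2]
gripper_width: 0.0397
```

Run:
```python
from h import *
rep()
for n in("scene","top"):
    P=r.capture(n); w=pts(P); S=P if n=="scene" else None
    for k in "ABCD": print(n,k,wing(P,k))
    m=(np.abs(w[...,2]-.148)<.006)&(np.hypot(w[...,0]-.535,w[...,1]+.1437)<.066); q=w[m]
    pl=np.linalg.lstsq(np.c_[q[:,:2]-[.535,-.1437],np.ones(len(q))],q[:,2],rcond=None)[0]; 
    kn=w[(w[...,2]>.18)&(np.hypot(w[...,0]-.535,w[...,1]+.1437)<.035)]; print('plate',pl.round(4),'knob',((kn.max(0)+kn.min(0))/2).round(4) if len(kn) else None)
    save(P,n+"_end.png")
```

```text
41.7 [ 0.5088 -0.3522  0.2831] psi 32.2 [ 0.0027 -0.0011 -1.    ] q6 -131.0 [ 0.8 -0.4  0.2] 0.0397
scene A (48, array([ 0.623 , -0.0857]), 'turn from tight deg', np.float64(-1.1), 'joint', np.float64(1.12))
scene B (51, array([ 0.4807, -0.0582]), 'turn from tight deg', np.float64(0.4), 'joint', np.float64(1.09))
scene C (39, array([ 0.4536, -0.1997]), 'turn from tight deg', np.float64(-4.2), 'joint', np.float64(1.17))
scene D (46, array([ 0.5952, -0.228 ]), 'turn from tight deg', np.float64(5.2), 'joint', np.float64(1.01))
plate [ 0.0004 -0.0041  0.1492] knob [ 0.5309 -0.1351  0.438 ]
top A (102, array([ 0.6193, -0.0871]), 'turn from tight deg', np.float64(-0.4), 'joint', np.float64(1.11))
top B (102, array([ 0.4786, -0.0595]), 'turn from tight deg', np.float64(-0.4), 'joint', np.float64(1.11))
top C (84, array([ 0.4544, -0.1975]), 'turn from tight deg', np.float64(-4.2), 'joint', np.float64(1.17))
top D None
plate [-0.0017 -0.0013  0.1478] knob [ 0.535  -0.1436  0.4577]
```

View pics/scene_end.png

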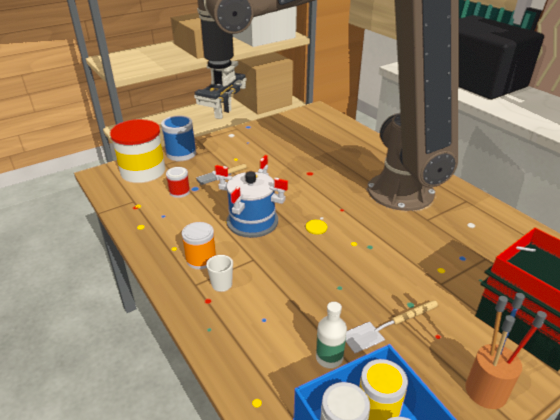

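Run:
```python
from h import *
v=[]
for i in range(4): v.append(wing(r.capture("scene"),'D')[-1])
print(v)
if np.mean(v)>1.0: print(r.close_job())
```

```text
[np.float64(1.03), np.float64(1.11), np.float64(1.05), np.float64(1.12)]
the job is handed in; nothing more can be done
None
```

I set the lid on the pot and tightened all four clamps crosswise in two passes. I then moved the arm clear and handed the job in at about 42 s. The job reports no verdict, so the result rests on my own last checks.

**How it went**
- **First grasp:** it missed. The fingers were really about 33 mm higher than the reported TCP, so they closed on air above the knob. The lid was not disturbed. I corrected for the offset and the second grasp held.
- **Lid:** I lowered it until it touched the rim at the expected height, then let go.
- **Clamps:** I labelled them A–D counter-clockwise in the images. The half-way pass went B, D, A, C, and the camera or wrist angle put each at 0.54–0.60 rad before the second pass. The full pass went C, A, B, D. I turned C on without letting go after a pause at half-way. Each clamp ended against its stop, with 0.65–0.78 N m on the wrist.

**Last checks**
- **Lid:** level within 0.005 rad, with the plate top at 0.148–0.149 m as expected when seated. Both cameras agree. The knob position check in the final picture failed because it picked up the arm. My only figure for centring is the TCP at placement, about 1 mm from target.
- **Clamps A, B and C:** about 1.09–1.17 rad by camera. Readings above 1.10 are measuring noise.
- **Clamp D:** the arm hid it from the top camera. The scene camera gave scattered readings of 1.01–1.12 rad. It reached the same wrist angle and stop torque as B.
- **Surroundings:** in the last picture the tins, bottle, cup, scraper and yellow lid look untouched. I did not measure their positions again.

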